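# Change, load and cap colour cartridges in the salon's dispenser

## Task

Draw the spent cartridge out of the dispenser and lay it flat, cap up, in the empties tray, and slide every fresh cartridge from the worktop, leading end first and cap still up, fully home into the bay whose slot height matches its thickness. Only then press each fresh cartridge's snap cap squarely with the seating tool (never with the fingers) until it clicks fully home, then stand the tool back upright, wholly on its rubber pad; leave the other things on the worktop where they are.

Things in the scene. Friction and masses are not known exactly. Their poses are not given: they have to be found in the camera images.
- cart1: Loose white flat cartridge, 0.1 kg, lying flat: plate 100 (x) x 50 (y) x 6 mm thick. Origin: centre of its underside; x points to the leading end, which enters the bay first; z up. A square grip block 30 x 30 mm, 22 mm tall, stands on the plate, centred 33 mm behind the origin (-x); its top is 28 mm above the underside, and the snap cap sticks out of it. May be absent.
- cap1: Snap cap of cart1: grey round button 20 mm across. Origin on its axis, 8 mm below its top, so level with the block's top while the cap is up (block-top height 28 mm above the worktop) and 7.5 mm lower when home; z up.
- click1 (a joint): How far the cap of cart1 has been pressed, m: 0 = up, its top 8 mm proud of the block; 0.0075 = fully home, 0.5 mm proud of the block. It resists with up to about 10 N, springs back up if released before 4.5 mm, and snaps down and stays after that.
- bay1: Fixed grey bay for the 6 mm cartridge: a flat tunnel on the worktop (its floor), slot 8 mm high, 54 mm wide, 62 mm deep; 4 mm walls, 5 mm roof (outside 13 mm high). Origin: on the worktop, middle of the back stop; x points into the bay from the mouth at x = -62 mm; z up. Cartridge fully home: its origin at x = -50 mm, axes alike, grip block outside, 6 mm before the mouth.
- cart2: Loose white flat cartridge, 0.1 kg, lying flat: plate 100 (x) x 50 (y) x 11 mm thick. Origin: centre of its underside; x points to the leading end, which enters the bay first; z up. A square grip block 30 x 30 mm, 22 mm tall, stands on the plate, centred 33 mm behind the origin (-x); its top is 33 mm above the underside, and the snap cap sticks out of it. May be absent.
- cap2: Snap cap of cart2: grey round button 20 mm across. Origin on its axis, 8 mm below its top, so level with the block's top while the cap is up (block-top height 33 mm above the worktop) and 7.5 mm lower when home; z up.
- click2 (a joint): How far the cap of cart2 has been pressed, m: 0 = up, its top 8 mm proud of the block; 0.0075 = fully home, 0.5 mm proud of the block. It resists with up to about 10 N, springs back up if released before 4.5 mm, and snaps down and stays after that.
- bay2: Fixed grey bay for the 11 mm cartridge: a flat tunnel on the worktop (its floor), slot 13 mm high, 54 mm wide, 62 mm deep; 4 mm walls, 5 mm roof (outside 18 mm high). Origin: on the worktop, middle of the back stop; x points into the bay from the mouth at x = -62 mm; z up. Cartridge fully home: its origin at x = -50 mm, axes alike, grip block outside, 6 mm before the mouth.
- cart3: Loose white flat cartridge, 0.1 kg, lying flat: plate 100 (x) x 50 (y) x 16 mm thick. Origin: centre of its underside; x points to the leading end, which enters the bay first; z up. A square grip block 30 x 30 mm, 22 mm tall, stands on the plate, centred 33 mm behind the origin (-x); its top is 38 mm above the underside, and the snap cap sticks out of it. May be absent.
- cap3: Snap cap of cart3: grey round button 20 mm across. Origin on its axis, 8 mm below its top, so level with the block's top while the cap is up (block-top height 38 mm above the worktop) and 7.5 mm lower when home; z up.
- click3 (a joint): How far the cap of cart3 has been pressed, m: 0 = up, its top 8 mm proud of the block; 0.0075 = fully home, 0.5 mm proud of the block. It resists with up to about 10 N, springs back up if released before 4.5 mm, and snaps down and stays after that.
- bay3: Fixed grey bay for the 16 mm cartridge: a flat tunnel on the worktop (its floor), slot 18 mm high, 54 mm wide, 62 mm deep; 4 mm walls, 5 mm roof (outside 23 mm high). Origin: on the worktop, middle of the back stop; x points into the bay from the mouth at x = -62 mm; z up. Cartridge fully home: its origin at x = -50 mm, axes alike, grip block outside, 6 mm before the mouth.
- cart4: Loose white flat cartridge, 0.1 kg, lying flat: plate 100 (x) x 50 (y) x 21 mm thick. Origin: centre of its underside; x points to the leading end, which enters the bay first; z up. A square grip block 30 x 30 mm, 22 mm tall, stands on the plate, centred 33 mm behind the origin (-x); its top is 43 mm above the underside, and the snap cap sticks out of it. May be absent.
- cap4: Snap cap of cart4: grey round button 20 mm across. Origin on its axis, 8 mm below its top, so level with the block's top while the cap is up (block-top height 43 mm above the worktop) and 7.5 mm lower when home; z up.
- click4 (a joint): How far the cap of cart4 has been pressed, m: 0 = up, its top 8 mm proud of the block; 0.0075 = fully home, 0.5 mm proud of the block. It resists with up to about 10 N, springs back up if released before 4.5 mm, and snaps down and stays after that.
- bay4: Fixed grey bay for the 21 mm cartridge: a flat tunnel on the worktop (its floor), slot 23 mm high, 54 mm wide, 62 mm deep; 4 mm walls, 5 mm roof (outside 28 mm high). Origin: on the worktop, middle of the back stop; x points into the bay from the mouth at x = -62 mm; z up. Cartridge fully home: its origin at x = -50 mm, axes alike, grip block outside, 6 mm before the mouth.
- spent: Spent cartridge, 0.06 kg, exactly the shape of the 11 mm cartridge (same origin and axes, block top 33 mm above the underside), its cap already down for good. At the start it lies fully home in the bay for 11 mm cartridges (bay2). The four bays stand side by side, 62 mm apart, in an order that varies, with a white housing 50 mm high right behind them.
- tray: Fixed open steel tray for spent cartridges, 160 (x) x 90 (y) x 20 mm high outside, walls and floor 4 mm. Origin: centre of its underside on the worktop; z up.
- tool: Seating tool standing upright, 0.3 kg: flat round steel foot 48 mm across and 14 mm high, its flat underside is the pressing face; above it a round black handle 26 mm across, up to 85 mm. Origin: centre of the pressing face; z up along the handle.
- pad: Fixed black rubber pad, 90 mm across, 3 mm high, where the seating tool stands at the start. Origin: centre of its underside on the worktop.
- carton: Bystander, to be left alone: small red tint carton, 40 x 90 x 35 mm. Origin: centre of its underside.
- bowl: Bystander, to be left alone: black mixing bowl, 90 mm across, 45 mm high. Origin: centre of its underside.
- developer: Bystander, to be left alone: white developer bottle with red label, 68 mm across, 190 mm high. Origin: centre of its underside.
- jar: Bystander, to be left alone: glass jar, 76 mm across, 100 mm high. Origin: centre of its underside.

How it is judged:
By the outcome, as a careful person would: the job done as asked, in the order asked, and still so for the second after the job is handed in, with the robot touching nothing.
Of cart1, cart2, cart3, cart4 only 2 to 4 are there at a start; the rules pass over those that are not, and their reading is None.
At some moment in a run one of cart1, cart2, cart3, cart4, tool may be knocked a few centimetres aside while the robot is not near it.
It also fails if it takes over 210 s, if anything falls off the work surface, if the arm or the gripper's body presses on something with over 40 N, if the wrist force passes 120 N, or if a joint passes its speed limit or range.

## Robot

A 6-joint arm with a two-finger parallel gripper is mounted at the origin on the work surface. World frame = base frame: x ahead of the robot, y to its left, z up, the work surface at z = 0. Lengths are in m, angles in rad, forces in N, time in s.
With the tool pointing down it reaches from about 0.375 to 0.975 m from the base axis. Payload 3.8 kg.
Tool frame: the origin (TCP) lies on the centre line of the jaws, within the pads' length; the fingertips stand 25 mm ahead of it and the grasp point (between the pads) lies 6 mm ahead of it; z points along the fingers, y is the line along which they close (so a half turn about z gives the same grasp; the last joint's range is limited). The gripper opens to 85 mm and grips with 20 to 120 N. Pads are 22 mm wide; open, the fingers measure 114 mm over their backs; the gripper's body (76 mm by 85 mm) begins 54 mm behind the grasp point. The pads swing forward as they close: fully open they stand 13 mm farther back than shut.
Start: joints at [-1.295, 0.264, 1.604, -0, 1.274, -0.037], TCP at [0.208, -0.642, 0.256] pointing down, gripper open.
Joint ranges: [-2.63, 2.63], [-0.94, 2.18], [0.31, 2.57], [-1.31, 4.45], [0, 2.66], [-2.55, 2.55]. Speed limits (rad/s): [2.57, 2.57, 3.14, 3.14, 3.14, 3.14].

## Interface

Orientations are given as a rotation vector (axis times angle).
In Python, from workcell import bot gives the robot as it stands. The module is installed in compiled form; this text tells all that it offers.
- The arm moves only by the tool play_rows, never from a script. Its argument "commands" is a list that holds one entry, the list of rows, each a list of 7 numbers: the shift along the tool's x, y, z as a fraction of full scale, then the turn, a rotation vector about the tool's x, y, z as a fraction of full scale, then the closure, from -1 (fully open) to 1 (shut). A call has 1 to 8 rows; each row is the pose to reach, as a shift and turn from the pose commanded when the call began, along the tool's axes at that moment, turning the shorter way round; what a row does not reach only later rows make up. Full scale, the value 1, is 60 cm for a shift and 180 degrees for a turn. A row lasts 1/10 s, in which the tool goes at most 50 mm and 8.59 degrees, less where a joint would pass 70% of its speed; a pose out of reach is approached as far as the arm can. A call with a number of a shift or a turn outside -1 to 1 is refused whole. A call with a gripper value outside its range is refused whole. The fingers move at their own pace and stop on an object; "force" is the grip in N (left out, the last holds). Time passes only in rows, so rows that repeat a pose let the fingers close. It gives the time, the measured TCP pose, the force, the opening and the grip force at its end, in the units of the state.
- bot.read_state(): the state, without advancing time (a new reading comes with each control period).
- bot.read_camera(name): name is "scene" or "top"; returns the picture (480x640x3 uint8, blue, green, red); there is no depth.
- bot.camera_params(name): a dict with "fov_y" (degrees; the focal length in pixels is half the picture's height over the tangent of half this angle, whatever the lens; pixels are square), "cx", "cy" (the principal point, pixels), "rvec" (rotation vector, rad) and "tvec" (3), from world to camera coordinates, as OpenCV has them. Camera axes: x right, y down, z forward; pixel columns grow to the right and rows downward; lengths in m; the calibration is good to about 2 mm. A picture is of the moment at which its call begins. camera_params takes no time and is no camera call.
- bot.finish_job(): hands the job in; it is judged then, once.
The state is a dict: "time": time; "q": joint angles; "joint_vel": joint speeds; "joint_torque": joint torques, N m; "tool_pos": TCP position; "tcp_rot": TCP orientation; "wrist_force": force on the tool from outside, world axes, zero at the start; "torque": the same for the moment, N m; "width": opening from 0.0 (shut) to 1.0 (fully open); "grip_force": force on a finger pad.
Only numpy, scipy, OpenCV 4.12 (cv2) and the standard library are available. Lean on these libraries where they do the work, as an engineer would, in place of code of your own. Each camera call takes 0.05 s, during which the arm holds its last target. There are 200 camera calls.

## Working session

There is one attempt and no reset: what is moved stays moved. The work goes in short steps, Python scripts to look and compute and a tool call to move; the robot and the scene stay as the last step left them, time stands still between calls to the robot, and variables do not carry over. Pictures are saved under pics/ and viewed, at most 14 in all, crops included, and the job is handed in when it is done.

Besides the shell and the picture viewer there is one more tool, called after ">>>" as name(argument=value, ...) on one line, values as JSON. play_rows: Moves the arm, as the interface text tells. Its arguments: {"type":"object","properties":{"commands":{"type":"array"},"force":{"type":"number"}},"required":["commands"]}

```bash
mkdir -p pics; cat > h.py <<'E'
import numpy as np, cv2
from workcell import bot
from scipy.spatial.transform import Rotation as R
def cam(n):
    p=bot.camera_params(n); f=240/np.tan(np.radians(p['fov_y']/2))
    K=np.array([[f,0,p['cx']],[0,f,p['cy']],[0,0,1]]); 
    return K,np.array(p['rvec'],float),np.array(p['tvec'],float)
def px2w(n,u,v,z):
    K,r,t=cam(n); M=R.from_rotvec(r.ravel()).as_matrix(); c=-M.T@t.ravel()
    d=M.T@np.linalg.inv(K)@np.array([u,v,1.]); return c+d*(z-c[2])/d[2]
def w2px(n,P):
    K,r,t=cam(n); return cv2.projectPoints(np.array(P,float).reshape(-1,3),r,t,K,None)[0].reshape(-1,2)
E
python3 - <<'E'
from h import *
for n in('scene','top'):
    K,r,t=cam(n); print(n,K[0,0],K[0,2],K[1,2],r.ravel(),t.ravel(), bot.camera_params(n).keys())
    M=R.from_rotvec(r.ravel()).as_matrix(); print(-M.T@t.ravel())
    im=bot.read_camera(n); cv2.imwrite(f'pics/{n}0.png',im)
print(bot.read_state())
E
```

```text
scene 533.7642461710701 322.8218749244519 237.64443332437654 [ 0.82410815  2.79191277 -0.73930117] [ 0.47372964 -0.24881486  1.31675992] dict_keys(['fov_y', 'cx', 'cy', 'rvec', 'tvec'])
[0.86173147 0.47490444 1.0257046 ]
top 584.9373890584659 317.0734244604721 236.4666444384217 [ 2.04733425 -2.17917914  0.2265747 ] [0.02458964 0.57820706 1.18107911] dict_keys(['fov_y', 'cx', 'cy', 'rvec', 'tvec'])
[0.32262976 0.00337562 1.27505865]
{'time': 0.1, 'q': array([-1.29491635e+00,  2.64695733e-01,  1.60521286e+00, -8.93308273e-06,
        1.27367564e+00, -3.69182387e-02]), 'joint_vel': array([ 0.00097905, -0.00079603, -0.00257138,  0.00061333,  0.00075366,
       -0.00100148]), 'joint_torque': array([-3.18206130e-04, -5.16710293e+01, -3.68588734e+01, -1.62159022e-04,
        6.28305148e-03, -3.89072966e-05]), 'tool_pos': array([ 0.20753604, -0.64168506,  0.25508765]), 'tcp_rot': array([-3.10129526e+00, -4.89037870e-01,  3.85965871e-04]), 'wrist_force': array([ 0.22917577,  0.49123186, -0.29034765]), 'torque': array([ 0.03590841, -0.03891457, -0.01682618]), 'grip_force': 0.0, 'width': 1.0013242452026616}
```

View pics/scene0.png

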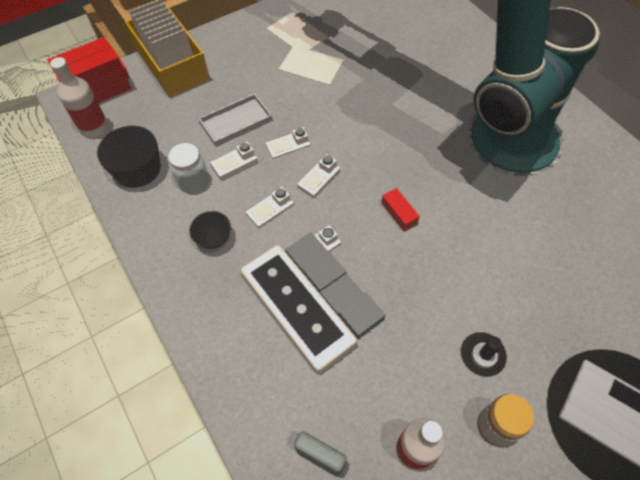

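View pics/top0.png

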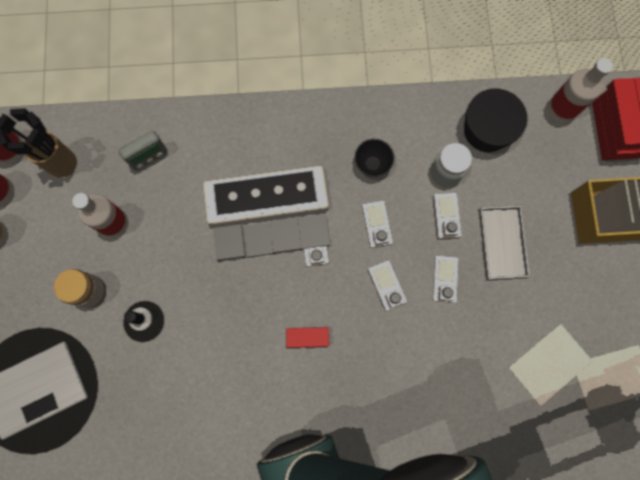

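```bash
python3 - <<'E'
from h import *
t=cv2.imread('pics/top0.png'); s=cv2.imread('pics/scene0.png')
def crop(im,x0,y0,x1,y1,k,n):
    c=cv2.resize(im[y0:y1,x0:x1],None,fx=k,fy=k,interpolation=cv2.INTER_CUBIC)
    for x in range((x0+9)//10*10,x1,10): cv2.putText(c,str(x),((x-x0)*k,8),0,.3,(0,0,255),1) if x%20==0 else 0; cv2.line(c,((x-x0)*k,10),((x-x0)*k,14),(0,0,255),1)
    for y in range((y0+9)//10*10,y1,10): cv2.putText(c,str(y),(0,(y-y0)*k+3),0,.3,(0,0,255),1)
    cv2.imwrite(f'pics/{n}.png',c)
crop(t,350,180,480,320,4,'c_carts'); crop(t,200,160,340,275,5,'c_bays'); crop(s,200,100,400,340,3,'c_sc')
E
```

```text
(no output)
```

View pics/c_carts.png

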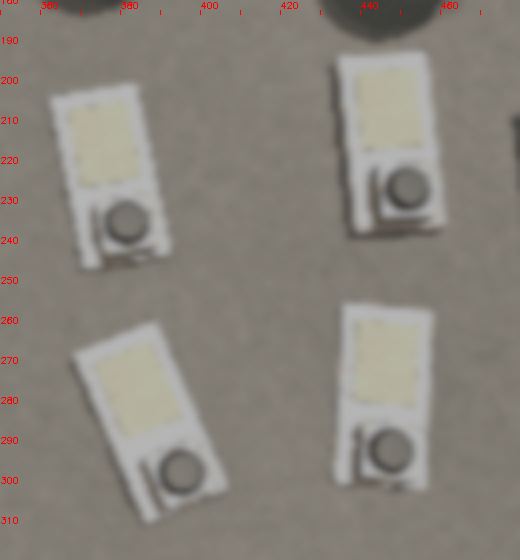

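View pics/c_bays.png

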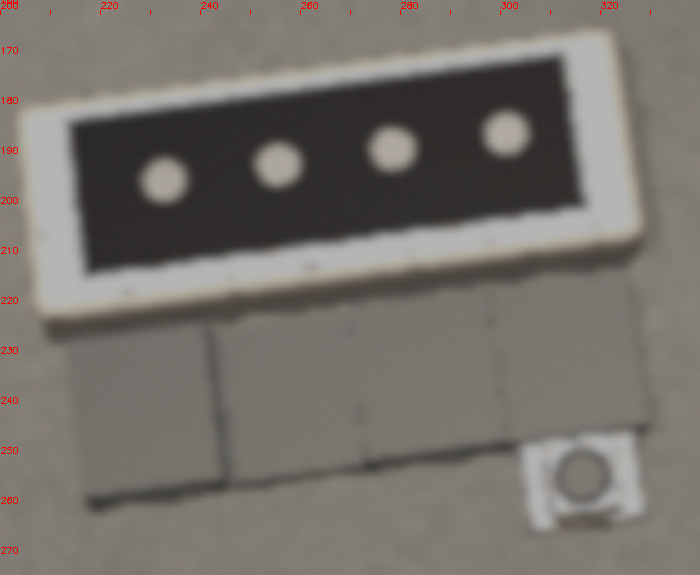

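View pics/c_sc.png

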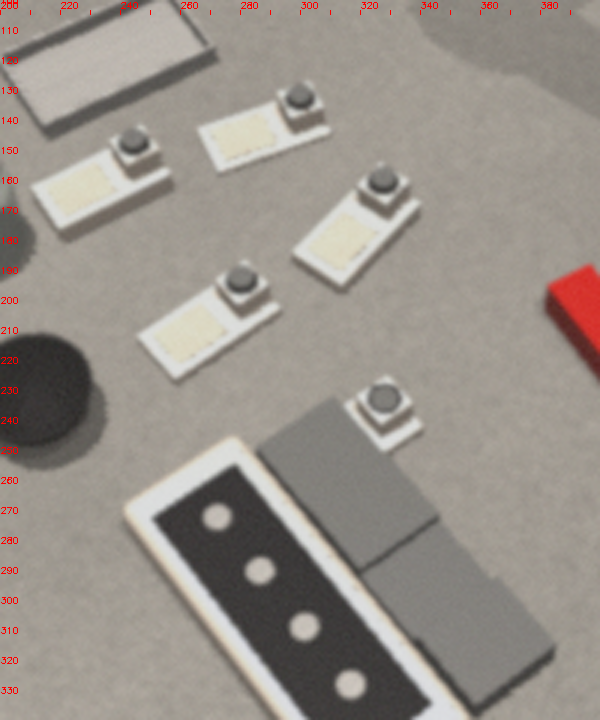

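```bash
cat >> h.py <<'E'
def T2(p,xy):  # p=(x,y,yaw)
    c,s=np.cos(p[2]),np.sin(p[2]); xy=np.atleast_2d(xy); return np.c_[p[0]+c*xy[:,0]-s*xy[:,1],p[1]+s*xy[:,0]+c*xy[:,1]]
E
python3 - <<'E'
from h import *
from scipy.optimize import least_squares
# bank frame: x into bay, origin mid of whole bank's back stop; y: left bays positive (centres 93,31,-31,-93 mm)
def pts(p,H): # H heights for C,B,A,bay2 (left->right), returns px predictions
    top=[(-62,124,H[0]),(-62,-124,18),(-62,62,H[0])]
    sc=[(-62,-124,18),(-62,62,H[0]),(-62,0,H[2]),(-62,124,H[0])]
    sp=[(-62-6-15,-93,33)]
    f=lambda n,L:w2px(n,np.c_[T2(p,[(a/1e3,b/1e3) for a,b,_ in L]),[c/1e3 for *_,c in L]])
    return np.r_[f('top',top),f('top',sp),f('scene',sc),f('scene',sp)]
obs=np.array([(217,259),(329,245),(244.5,256),(316,255),(310.7,233.3),(365,292.7),(346,272.3),(384.3,316),(200+384/3,100+402/3)])
for H in([28,13,23],[23,13,28],[28,23,13],[13,28,23],[13,23,28]):
    f=lambda p:(pts(p,H)-obs).ravel()
    r=least_squares(f,[.4,.1,.1],x_scale=.01,loss='soft_l1'); print(H,r.x,r.cost); print(np.round(f(r.x).reshape(-1,2),1).tolist())
E
```

```text
[28, 13, 23] [0.62307081 0.09167064 0.06609925] 9.13813761101503
[[-2.0, -1.6], [-0.4, -1.1], [-1.0, -2.2], [-0.2, -1.2], [0.9, -2.2], [0.3, -0.7], [0.4, -1.3], [0.6, -1.0], [-0.2, -1.5]]
[23, 13, 28] [0.62260662 0.09155659 0.06986349] 7.942519431838075
[[-1.4, -0.8], [-0.3, -1.1], [-0.5, -1.5], [-0.1, -1.2], [0.8, -2.3], [0.3, -0.0], [0.6, -2.5], [0.6, -0.4], [-0.3, -1.6]]
[28, 23, 13] [0.62244028 0.09104848 0.0663486 ] 8.498603218885522
[[-1.7, -1.3], [-0.1, -0.9], [-0.7, -1.9], [0.1, -0.9], [0.9, -2.5], [0.3, -1.1], [0.4, 0.5], [0.7, -1.4], [-0.2, -1.8]]
[13, 28, 23] [0.62212374 0.09130842 0.07249332] 6.836771704042475
[[-0.4, 0.3], [-0.1, -1.1], [0.3, -0.4], [0.2, -1.1], [0.7, -2.5], [0.1, 1.6], [0.6, -1.8], [0.3, 1.0], [-0.3, -1.8]]
[13, 23, 28] [0.6221673  0.09134067 0.07259538] 7.84329103644302
[[-0.4, 0.3], [-0.1, -1.1], [0.3, -0.4], [0.1, -1.1], [0.7, -2.4], [0.1, 1.7], [0.7, -2.8], [0.3, 1.0], [-0.3, -1.8]]
```

```bash
python3 - <<'E'
from h import *
s=cv2.imread('pics/scene0.png',0).astype(np.float32); t=cv2.imread('pics/top0.png',0).astype(np.float32)
p=(.6225,.0915,.069)
xs=np.arange(-90,-40,.5)
for nm,im in(('scene',s),('top',t)):
  for c in(93,31,-31,-93):
    prof=[]
    for y in (np.arange(c-24,c+25,2) if c>-90 else np.r_[np.arange(c-30,c-27,1),np.arange(c+27,c+30,1)]):
        q=w2px(nm,np.c_[T2(p,np.c_[xs/1e3,np.full(len(xs),y/1e3)]),np.zeros(len(xs))]).astype(np.float32)
        prof.append(cv2.remap(im,q[:,0].reshape(1,-1),q[:,1].reshape(1,-1),cv2.INTER_CUBIC)[0])
    m=np.mean(prof,0); print(nm,c,np.round(m[::4]).astype(int).tolist())
    hi,lo=m[:20].mean(),m[-10:].mean()
    i=np.argmax(m<(hi+lo)/2); print('  edge',xs[i], 'min', m.min())
# lateral profiles in top view mid-roof rows, in z=0 projected frame
for nm,im in(('top',t),('scene',s)):
  ys=np.arange(-140,150,2.)
  prof=[]
  for x in np.arange(-50,-25,2.):
    q=w2px(nm,np.c_[T2(p,np.c_[np.full(len(ys),x/1e3),ys/1e3]),np.full(len(ys),.018)]).astype(np.float32)
    prof.append(cv2.remap(im,q[:,0].reshape(1,-1),q[:,1].reshape(1,-1),cv2.INTER_CUBIC)[0])
  m=np.mean(prof,0); print(nm); print([(int(a),int(b)) for a,b in zip(ys,m)])
E
```

```text
scene 93 [155, 154, 154, 154, 154, 154, 154, 154, 151, 142, 132, 129, 127, 127, 127, 127, 128, 128, 128, 128, 128, 128, 128, 128, 128]
  edge -71.5 min 127.01827
scene 31 [155, 156, 156, 156, 156, 154, 154, 153, 153, 154, 153, 150, 140, 131, 128, 128, 128, 128, 128, 128, 129, 129, 128, 129, 129]
  edge -66.0 min 128.07246
scene -31 [155, 156, 156, 155, 155, 155, 154, 155, 155, 153, 147, 136, 128, 125, 125, 124, 124, 125, 125, 124, 124, 125, 125, 125, 125]
  edge -68.5 min 123.75683
scene -93 [157, 166, 170, 174, 176, 170, 161, 162, 166, 167, 164, 155, 140, 132, 128, 127, 127, 128, 127, 127, 126, 128, 127, 126, 127]
  edge -67.0 min 125.87625
top 93 [123, 123, 122, 122, 122, 122, 123, 123, 123, 123, 121, 113, 95, 76, 69, 82, 101, 112, 115, 115, 115, 115, 114, 114, 114]
  edge -69.0 min 68.84038
top 31 [124, 124, 124, 124, 123, 122, 123, 123, 123, 123, 123, 121, 109, 93, 93, 106, 115, 117, 117, 117, 117, 117, 117, 117, 117]
  edge -67.5 min 90.05092
top -31 [125, 124, 124, 124, 124, 124, 124, 124, 124, 124, 123, 120, 108, 89, 75, 82, 103, 115, 119, 119, 119, 119, 119, 119, 119]
  edge 
[... 2884 characters left out ...]
6, 128), (28, 128), (30, 128), (32, 128), (34, 128), (36, 129), (38, 129), (40, 129), (42, 128), (44, 129), (46, 129), (48, 129), (50, 128), (52, 128), (54, 129), (56, 128), (58, 128), (60, 128), (62, 129), (64, 129), (66, 129), (68, 129), (70, 129), (72, 129), (74, 129), (76, 129), (78, 130), (80, 129), (82, 129), (84, 129), (86, 128), (88, 129), (90, 130), (92, 129), (94, 129), (96, 130), (98, 129), (100, 129), (102, 129), (104, 130), (106, 130), (108, 130), (110, 129), (112, 129), (114, 130), (116, 130), (118, 128), (120, 116), (122, 87), (124, 67), (126, 70), (128, 98), (130, 135), (132, 153), (134, 156), (136, 155), (138, 155), (140, 153), (142, 153), (144, 153), (146, 153), (148, 154)]
```

```bash
cat > fit.py <<'E'
from h import *
from scipy.optimize import least_squares
C4=np.array([(50,25),(50,-25),(-50,-25),(-50,25),(-33,0)])/1e3
def pred(n,p,t,idx): 
    z=np.array([t]*4+[t+.030]); return w2px(n,np.c_[T2(p,C4),z])[idx]
top={'a':[(51,97),(136,84),(171,252),(82,267),(127,221)],'b':[(337,57),(426,53),(447,228),(353,231),(408,188)],
'c':[(74,354),(157,323),(229,487),(150,523),(182,471)],'d':[(344,304),(432,311),(427,489),(336,484),(391,451)]}
sc={'a':[(178,380),(138,338),(280,309),(242,277)],'b':[(63,228),(32,187),(171,175),(134,141)],
'c':[(342,289),(293,255),(419,207),(383,180)],'d':[(219,170),(198,127),(329,128),(299,96)]}
u=lambda a,k,o:(np.array(a)+.5)/k-.5+np.array(o)
I=[0,1,2,3,4];J=[0,1,3,4]
if __name__=='__main__':
  def f(v,full=False):
    b=v[-4:].reshape(2,2); r=[]
    for i,k in enumerate('abcd'):
        p=v[4*i:4*i+3]; t=v[4*i+3]
        r+=[pred('top',p,t,I)+b[0]-u(top[k],4,(350,180)),pred('scene',p,t,J)+b[1]-u(sc[k],3,(200,100))]
    return r if full else np.r_[np.concatenate(r).ravel(),v[-4:]]
  v0=[]
  for k in 'abcd':
    w=px2w('top',*u(np.mean(top[k][:4],0),4,(350,180)),.012); v0+=[w[0],w[1],0,.012]
  s=least_squares(f,v0+[0]*4,x_scale=.01,loss='soft_l1',max_nfev=2000)
  for i,k in enumerate('abcd'): print(k,np.round(s.x[4*i:4*i+4],4))
  print(s.x[-4:],s.cost)
  for q in f(s.x,True): print(np.round(q,1).tolist())
E
python3 fit.py
```

```text
Traceback (most recent call last):
  File "fit.py", line 22, in <module>
    s=least_squares(f,v0+[0]*4,x_scale=.01,loss='soft_l1',max_nfev=2000)
  File "fit.py", line 17, in f
    r+=[pred('top',p,t,I)+b[0]-u(top[k],4,(350,180)),pred('scene',p,t,J)+b[1]-u(sc[k],3,(200,100))]
        ~~~~^^^^^^^^^^^^^
  File "fit.py", line 5, in pred
    z=np.array([t]*4+[t+.030]); return w2px(n,np.c_[T2(p,C4),z])[idx]
                                       ~~~~^^^^^^^^^^^^^^^^^^^^^
  File "h.py", line 12, in w2px
    K,r,t=cam(n); return cv2.projectPoints(np.array(P,float).reshape(-1,3),r,t,K,None)[0].reshape(-1,2)
          ~~~^^^
  File "h.py", line 5, in cam
    p=bot.camera_params(n); f=240/np.tan(np.radians(p['fov_y']/2))
ValueError: time passes only in moves, steps and waits
```

```bash
sed -i 's/^from scipy.spatial/import functools\nfrom scipy.spatial/; s/^def cam(n)/@functools.cache\ndef cam(n)/' h.py; python3 fit.py 2>&1 | tail -15
```

```text
a [ 6.120e-01 -1.489e-01  1.139e-01  3.000e-04]
b [ 0.619  -0.3054 -0.009   0.0102]
c [ 0.4725 -0.1602  0.3305  0.001 ]
d [ 0.479  -0.2898 -0.1473 -0.0029]
[-0.42387474 -0.3017945  -0.01194826 -0.75922831] 6.497575647662259
[[-0.6, 0.1], [-0.1, -0.4], [0.1, 0.4], [0.3, 0.5], [0.0, -0.1]]
[[-0.7, 0.2], [-0.3, -0.4], [0.6, -0.0], [-0.2, 0.2]]
[[0.1, 0.1], [0.0, -0.0], [-0.6, -0.2], [0.4, 0.2], [0.2, -0.1]]
[[-0.8, 0.7], [0.0, -0.0], [0.7, 0.0], [0.1, -0.6]]
[[-0.2, 0.3], [-0.2, -0.6], [0.5, 0.4], [-0.8, 0.2], [0.4, 0.1]]
[[-0.2, -0.1], [-0.6, 0.3], [0.4, -0.3], [-0.2, 0.2]]
[[-0.2, -0.3], [0.4, -0.1], [0.0, 0.4], [-0.2, -0.3], [0.9, -0.4]]
[[0.2, 0.5], [-0.3, 0.2], [1.3, 1.0], [0.4, -1.4]]
```

```bash
python3 - <<'E'
from h import *
s=cv2.imread('pics/scene0.png'); cs=[]
for (x,y) in((243,188),(296,160),(262,125),(205,140)):
    cs.append(cv2.resize(s[y:y+42,x:x+56],None,fx=7,fy=7,interpolation=cv2.INTER_LANCZOS4))
cv2.imwrite('pics/sides.png',np.vstack([np.hstack(cs[:2]),np.hstack(cs[2:])]))
E
```

```text
(no output)
```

View pics/sides.png

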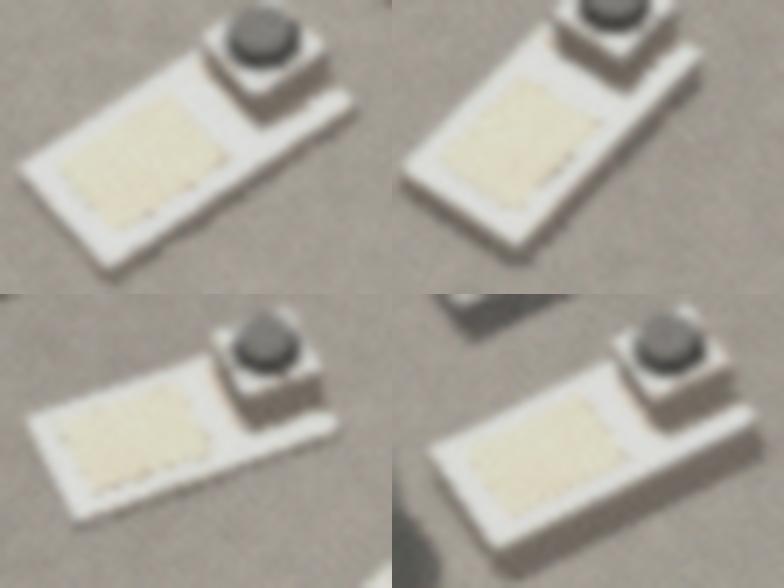

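```bash
cat > fit2.py <<'E'
from fit import *
th=dict(a=.011,b=.021,c=.016,d=.006)
def proj(n,P,e): 
    K,r,t=cam(n); return cv2.projectPoints(np.array(P,float).reshape(-1,3),r.ravel()+e[:3],t.ravel()+e[3:],K,None)[0].reshape(-1,2)
bt=[(-62,124,28),(-62,-124,18),(-83,-93,33.5)]; bto=u([(89,502-10),(643,428),(583,476)],5,(200,160))
bs=[(-62,-124,18),(-62,62,28),(-62,0,23),(-62,124,28),(-83,-93,33.5)]; bso=u([(332,400),(495,578),(438,517),(553,652-5),(384,400)],3,(200,100))
def f(v,full=False):
    e=v[15:27].reshape(2,6); r=[]
    for i,k in enumerate('abcd'):
        p=v[3*i:3*i+3]; P=np.c_[T2(p,C4),[th[k]]*4+[th[k]+.03]]
        r+=[proj('top',P[I],e[0])-u(top[k],4,(350,180)),proj('scene',P[J],e[1])-u(sc[k],3,(200,100))]
    w=lambda L:np.c_[T2(v[12:15],np.array(L)[:,:2]/1e3),np.array(L)[:,2]/1e3]
    r+=[proj('top',w(bt),e[0])-bto,proj('scene',w(bs),e[1])-bso]
    return r if full else np.r_[np.concatenate(r).ravel(),(e/np.r_[[.002]*3,[.002]*3]).ravel()]
v0=[.612,-.149,.11,.619,-.305,0,.4725,-.16,.33,.479,-.29,-.1,.6225,.0915,.07]+[0]*12
s=least_squares(f,v0,x_scale=.01,loss='soft_l1',max_nfev=2000); v=s.x
np.save('fit2.npy',v)
if __name__=='__main__':
  for i,k in enumerate(['a','b','c','d','bank']): print(k,np.round(v[3*i:3*i+3],4))
  print(np.round(v[15:].reshape(2,6)*1e3,2),s.cost)
  for q in f(v,True): print(np.round(q,1).tolist())
  for nm,pt,z in(('tray',(503,243),.02),('pad',(144,321),.003)): print(nm,px2w('top',*pt,z))
  print('pad sc',px2w('scene',484,354,.003),[px2w('top',*c,.02)[:2].round(4) for c in((480,209),(520,206),(527,277),(486,279))])
E
python3 fit2.py
```

```text
a [ 0.6118 -0.1464  0.1139]
b [ 0.6187 -0.3017 -0.0091]
c [ 0.4736 -0.1564  0.3316]
d [ 0.4798 -0.2869 -0.1492]
bank [0.6229 0.0906 0.0661]
[[-0.11  0.34  0.21  0.48  1.41  0.69]
 [ 0.42  0.54 -0.04 -0.66  2.2   0.87]] 13.149634258097018
[[-0.7, 0.0], [-0.0, -0.5], [0.2, 0.6], [0.2, 0.7], [0.0, -0.0]]
[[-0.8, 0.4], [-0.5, -0.3], [0.8, -0.0], [-0.1, 0.1]]
[[-0.0, 0.0], [0.1, -0.1], [-0.5, -0.0], [0.3, 0.4], [0.2, -0.0]]
[[-0.9, 0.9], [-0.2, 0.0], [0.8, 0.1], [0.1, -0.7]]
[[-0.8, -0.2], [-0.5, -1.1], [0.4, 0.2], [-1.1, 0.2], [0.1, -0.1]]
[[-0.1, -0.6], [-0.7, -0.3], [0.8, -1.1], [-0.0, -0.7]]
[[-0.1, -0.3], [0.6, -0.1], [0.1, 0.7], [-0.2, -0.1], [0.9, -0.2]]
[[-0.1, 0.9], [-0.6, 0.5], [1.3, 1.4], [0.4, -1.0]]
[[-1.6, 0.1], [1.1, -0.6], [0.3, -0.3]]
[[0.7, -1.2], [-0.0, 0.3], [0.2, -0.3], [0.2, 0.3], [-0.4, 0.1]]
tray [ 0.54716386 -0.41693381  0.02      ]
pad [0.42798612 0.37205884 0.003     ]
pad sc [0.43040417 0.37560676 0.003     ] [array([ 0.6266, -0.3759]), array([ 0.6279, -0.4652]), array([ 0.4695, -0.4591]), array([ 0.4707, -0.3702])]
```

```bash
cat >> h.py <<'E'
def ori(a): return R.from_euler('z',a)*R.from_euler('x',np.pi)
def rows(start,targets):
    """start,targets: (x,y,z,a); prints shift/turn in call units relative to start"""
    p0=np.array(start[:3]);R0=ori(start[3]) if len(start)==4 else R.from_rotvec(start[3:6])
    for t in targets:
        d=R0.inv().apply(np.array(t[:3])-p0)/.6; w=(R0.inv()*ori(t[3])).as_rotvec()/np.pi
        n=max(np.linalg.norm(d)*.6/.05,np.linalg.norm(w)*180/8.59)
        print(np.round(d,4).tolist(),np.round(w,4).tolist(),'rows %.1f'%n)
def now():
    s=bot.read_state(); return np.r_[s['tool_pos'],s['tcp_rot']]
def st():
    s=bot.read_state(); r=R.from_rotvec(s['tcp_rot']).as_matrix()
    print('t%.1f'%s['time'],'pos',s['tool_pos'].round(4),'a %.4f'%np.arctan2(r[1,0],r[0,0]),'tilt',r[:2,2].round(4),'F',s['wrist_force'].round(1),'M',s['torque'].round(2),'w %.1f'%(s['width']*85),'g %.0f'%s['grip_force'])
BANK=np.array([.6225,.0905,.073])
def bay(lx,ly): return T2(BANK,(lx/1e3,ly/1e3))[0]
E
python3 - <<'E'
from h import *
u=lambda a:(np.array(a)+.5)/5-.5+np.array((200,160))
for A,B in(((40,320),(640,240)),((164,181),(507,133))):
    d=px2w('top',*u(A),.05)-px2w('top',*u(B),.05); print(np.arctan2(-d[0],d[1]), np.hypot(d[0],d[1]))
b=bay(-83,-93); print(b)
rows(now(),[(b[0],b[1],.12,.07),(b[0],b[1],.039,.07)])
E
```

```text
0.07427167545430037 0.2606564895281906
0.08222417109923481 0.1504943480352911
[ 0.54650403 -0.00830593]
[0.8624, -0.8301, 0.2269] [-0.0006, 0.0001, 0.0773] rows 14.6
[0.8624, -0.8298, 0.3619] [-0.0006, 0.0001, 0.0773] rows 15.0
```

>>> play_rows(commands=[[[0.8624,-0.8301,0.2269,0,0,0.078,-1],[0.8624,-0.8301,0.2269,0,0,0.078,-1],[0.8624,-0.8301,0.2269,0,0,0.078,-1],[0.8624,-0.8301,0.2269,0,0,0.078,-1],[0.8624,-0.8301,0.2269,0,0,0.078,-1],[0.8624,-0.8301,0.2269,0,0,0.078,-1],[0.8624,-0.8301,0.2269,0,0,0.078,-1],[0.8624,-0.8301,0.2269,0,0,0.078,-1]]], force=40)

```text
time: 0.9
tool_pos: [0.3935, -0.2938, 0.1812]
tcp_rot: [-3.14, -0.106, 0.0]
wrist_force: [1.8, 0.0, -0.1]
width: 0.997
grip_force: 0.0
```

```bash
python3 - <<'E'
from h import *
st(); b=bay(-83,-93)
rows(now(),[(b[0],b[1],.12,.075),(b[0],b[1],.039,.075)])
E
```

```text
t0.9 pos [ 0.3935 -0.2938  0.1812] a 0.0673 tilt [-0.0001  0.0002] F [ 1.8  0.  -0.1] M [ 0.02 -0.05 -0.02] w 84.7 g 0
[0.2864, -0.4576, 0.102] [-0.0001, 0.0, -0.0024] rows 6.6
[0.2864, -0.4576, 0.237] [-0.0001, 0.0, -0.0024] rows 7.1
```

>>> play_rows(commands=[[[0.2864,-0.4576,0.102,0,0,-0.002,-1],[0.2864,-0.4576,0.102,0,0,-0.002,-1],[0.2864,-0.4576,0.102,0,0,-0.002,-1],[0.2864,-0.4576,0.102,0,0,-0.002,-1],[0.2864,-0.4576,0.102,0,0,-0.002,-1],[0.2864,-0.4576,0.102,0,0,-0.002,-1],[0.2864,-0.4576,0.102,0,0,-0.002,-1],[0.2864,-0.4576,0.102,0,0,-0.002,-1]]])

```text
time: 1.7
tool_pos: [0.5466, -0.0069, 0.1193]
tcp_rot: [-3.138, -0.123, 0.002]
wrist_force: [-0.8, -1.4, 0.1]
width: 1.002
grip_force: 0.0
```

```bash
python3 - <<'E'
from h import *
bot.read_camera('top');bot.read_camera('top')
st(); b=bay(-83,-93)
rows(now(),[(b[0],b[1],.06,.075),(b[0],b[1],.039,.075)])
cv2.imwrite('pics/s1.png',np.hstack([cv2.resize(bot.read_camera(n)[y:y+100,x:x+100],None,fx=4,fy=4,interpolation=cv2.INTER_CUBIC) for n,x,y in(('scene',280,180),('top',270,200))]))
E
```

```text
t1.8 pos [ 0.5456 -0.0097  0.1199] a 0.0760 tilt [-0.0017 -0.0003] F [ 0.8 -0.4 -0.6] M [ 0.01 -0.01  0.01] w 85.1 g 0
[0.0018, -0.0022, 0.0998] [0.0, 0.0005, 0.0003] rows 1.2
[0.0019, -0.0022, 0.1348] [0.0, 0.0005, 0.0003] rows 1.6
```

View pics/s1.png

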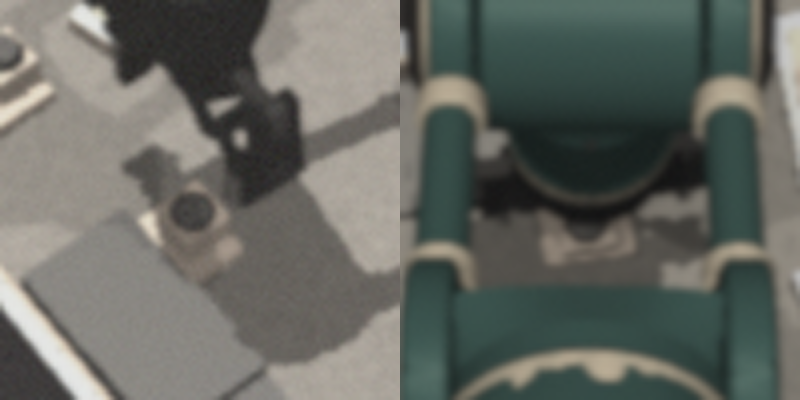

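>>> play_rows(commands=[[[0.0018,-0.0022,0.08,0,0,0,-1],[0.0018,-0.0022,0.115,0,0,0,-1],[0.0018,-0.0022,0.1335,0,0,0,-1],[0.0018,-0.0022,0.1335,0,0,0,-1],[0.0018,-0.0022,0.1335,0,0,0,1],[0.0018,-0.0022,0.1335,0,0,0,1],[0.0018,-0.0022,0.1335,0,0,0,1],[0.0018,-0.0022,0.1335,0,0,0,1]]], force=30)

```text
time: 2.7
tool_pos: [0.5481, -0.0088, 0.0418]
tcp_rot: [3.139, 0.116, 0.004]
wrist_force: [-3.3, 0.6, 10.7]
width: 0.345
grip_force: 28.3
```

```bash
python3 - <<'E'
from h import *
st()
E
```

```text
t2.7 pos [ 0.5481 -0.0088  0.0418] a 0.0741 tilt [ 0.0022 -0.0001] F [-3.3  0.6 10.7] M [0.12 0.33 0.11] w 29.3 g 28
```

>>> play_rows(commands=[[[0,0,-0.005,0,0,0,1],[0,0,-0.005,0,0,0,1],[0,0.007,-0.005,0,0,0,1],[0,0.007,-0.005,0,0,0,1],[0,0.007,-0.005,0,0,0,1]]], force=60)

```text
time: 3.2
tool_pos: [0.5469, -0.0109, 0.0435]
tcp_rot: [-3.136, -0.115, 0.001]
wrist_force: [-1.4, 9.7, 1.9]
width: 0.336
grip_force: 63.0
```

>>> play_rows(commands=[[[0,-0.007,0,0,0,0,1],[0,-0.014,0,0,0,0,1],[0,-0.014,0,0,0,0,1],[0,-0.014,0,0,0,0,1]]])

```text
time: 3.6
tool_pos: [0.5467, -0.0064, 0.0435]
tcp_rot: [3.137, 0.116, -0.001]
wrist_force: [-1.1, -6.0, 0.3]
width: 0.331
grip_force: 62.4
```

>>> play_rows(commands=[[[0,0.007,0,0,0,0,1],[-0.03,0.007,0,0,0,0,1],[-0.07,0.007,0,0,0,0,1],[-0.125,0.007,0,0,0,0,1],[-0.125,0.007,-0.04,0,0,0,1],[-0.125,0.007,-0.13,0,0,0,1],[-0.125,0.007,-0.13,0,0,0,1],[-0.125,0.007,-0.13,0,0,0,1]]])

```text
time: 4.4
tool_pos: [0.4742, -0.0146, 0.1237]
tcp_rot: [3.139, 0.116, 0.008]
wrist_force: [-0.3, -0.4, -0.3]
width: 0.335
grip_force: 62.5
```

```bash
python3 - <<'E'
from h import *
st(); rows(now(),[(.515,-.416,.125,-.036),(.515,-.416,.0465,-.036)])
E
```

```text
t4.4 pos [ 0.4742 -0.0146  0.1237] a 0.0741 tilt [ 0.0052 -0.0004] F [-0.3 -0.4 -0.3] M [0.04 0.02 0.02] w 28.5 g 63
[0.0183, 0.6722, -0.0015] [0.0002, -0.0017, 0.035] rows 8.1
[0.0176, 0.6721, 0.1293] [0.0002, -0.0017, 0.035] rows 8.2
```

>>> play_rows(commands=[[[0.0183,0.6722,-0.0015,0,0,0.035,1],[0.0183,0.6722,-0.0015,0,0,0.035,1],[0.0183,0.6722,-0.0015,0,0,0.035,1],[0.0183,0.6722,-0.0015,0,0,0.035,1],[0.0183,0.6722,-0.0015,0,0,0.035,1],[0.0183,0.6722,-0.0015,0,0,0.035,1],[0.0183,0.6722,-0.0015,0,0,0.035,1],[0.0183,0.6722,-0.0015,0,0,0.035,1]]])

```text
time: 5.2
tool_pos: [0.5115, -0.4136, 0.1196]
tcp_rot: [-3.138, 0.057, 0.005]
wrist_force: [0.6, -0.7, -0.5]
width: 0.332
grip_force: 62.6
```

```bash
python3 - <<'E'
from h import *
im=np.hstack([cv2.resize(bot.read_camera(n)[y:y+130,x:x+130],None,fx=3,fy=3,interpolation=cv2.INTER_CUBIC) for n,x,y in(('scene',170,60),('top',440,180))])
st(); rows(now(),[(.515,-.416,.125,-.036),(.515,-.416,.0465,-.036)])
cv2.imwrite('pics/s2.png',im)
E
```

```text
t5.3 pos [ 0.5122 -0.4181  0.1202] a -0.0402 tilt [-0.0006 -0.0017] F [ 0.5 -0.2 -0.1] M [-0.02 -0.01 -0.02] w 28.4 g 63
[0.0046, -0.0037, -0.008] [0.0006, 0.0002, -0.0013] rows 0.1
[0.0047, -0.0039, 0.1228] [0.0006, 0.0002, -0.0013] rows 1.5
```

View pics/s2.png

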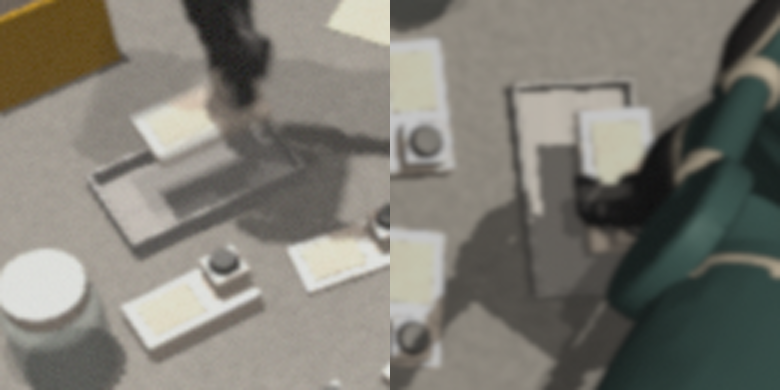

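>>> play_rows(commands=[[[0.0047,-0.0039,0.06,0,0,0,1],[0.0047,-0.0039,0.1,0,0,0,1],[0.0047,-0.0039,0.118,0,0,0,1],[0.0047,-0.0039,0.1235,0,0,0,1],[0.0047,-0.0039,0.1235,0,0,0,0.05],[0.0047,-0.0039,0.1235,0,0,0,0.05],[0.0047,-0.0039,0.1235,0,0,0,0.05]]])

```text
time: 6.0
tool_pos: [0.5161, -0.4102, 0.0488]
tcp_rot: [3.14, -0.056, 0.001]
wrist_force: [0.3, 0.6, -0.6]
width: 0.479
grip_force: 0.0
```

>>> play_rows(commands=[[[0,0,-0.03,0,0,0,0.05],[0,0,-0.11,0,0,0,0.05],[0,0,-0.16,0,0,0,-1],[0,0,-0.16,0,0,0,-1],[0,0,-0.16,0,0,0,-1]]])

```text
time: 6.5
tool_pos: [0.5167, -0.411, 0.1475]
tcp_rot: [3.138, -0.056, 0.006]
wrist_force: [0.2, 0.4, 0.2]
width: 0.956
grip_force: 0.0
```

```bash
python3 - <<'E'
from h import *
st(); 
def blk(p): return T2(p,(-.033,0))[0]
b=blk((.6187,-.3017,-.0091)); print('b',b); rows(now(),[(*b,.13,-.009),(*b,.021+.0325,-.009)])
E
```

```text
t6.5 pos [ 0.5167 -0.411   0.1475] a -0.0359 tilt [ 0.0036 -0.0031] F [0.2 0.4 0.2] M [0.06 0.05 0.  ] w 81.3 g 0
b [ 0.58570137 -0.3013997 ]
[0.1083, -0.1867, 0.029] [0.001, -0.0012, -0.0086] rows 2.6
[0.1078, -0.1871, 0.1565] [0.001, -0.0012, -0.0086] rows 3.2
```

```bash
cat >> h.py <<'E'
BOX={'scene':dict(a=(243,184,54,46),b=(207,138,54,44),c=(294,150,50,50),d=(262,124,52,36),tool=(458,330,54,48),spent=(305,222,40,32)),
'top':dict(a=(358,196,40,56),b=(430,188,36,56),c=(364,256,46,60),d=(430,250,34,58),tool=(120,296,48,48))}
def check(keys,save=None):
    for n in('scene','top'):
        im=bot.read_camera(n); ref=cv2.imread(f'pics/{n}0.png')
        if save: cv2.imwrite(f'pics/{save}_{n}.png',im)
        for k in keys:
            if k not in BOX[n]: continue
            x,y,w,h=BOX[n][k]; m=30; xs,ys=max(x-m,0),max(y-m,0)
            r=cv2.matchTemplate(im[ys:y+h+m,xs:x+w+m],ref[y:y+h,x:x+w],cv2.TM_CCOEFF_NORMED)
            _,s,_,l=cv2.minMaxLoc(r); print(n,k,'shift',l[0]+xs-x,l[1]+ys-y,'score %.2f'%s)
E
python3 - <<'E'
from h import *
check('abcd'); check(['tool'],'p3')
E
```

```text
scene a shift 0 0 score 1.00
scene b shift 0 0 score 0.99
scene c shift 0 0 score 1.00
scene d shift 0 0 score 0.78
top a shift 0 0 score 1.00
top b shift 0 0 score 1.00
top c shift 0 0 score 1.00
top d shift 0 0 score 0.79
scene tool shift 0 0 score 1.00
top tool shift 0 0 score 1.00
```

>>> play_rows(commands=[[[0.1083,-0.1867,0.029,0,0,-0.0086,-1],[0.1083,-0.1867,0.029,0,0,-0.0086,-1],[0.1083,-0.1867,0.029,0,0,-0.0086,-1],[0.1083,-0.1867,0.029,0,0,-0.0086,-1],[0.1083,-0.1867,0.029,0,0,-0.0086,-1],[0.1083,-0.1867,0.029,0,0,-0.0086,-1]]])

```text
time: 7.3
tool_pos: [0.5838, -0.3011, 0.1262]
tcp_rot: [-3.141, 0.015, 0.002]
wrist_force: [0.3, 0.4, -0.0]
width: 1.0
grip_force: 0.0
```

```bash
python3 - <<'E'
from h import *
st(); b=(.5857,-.3014); rows(now(),[(*b,.09,-.009),(*b,.021+.0325,-.009)])
E
```

```text
t7.3 pos [ 0.5838 -0.3011  0.1262] a -0.0093 tilt [-0.0013  0.0002] F [ 0.3  0.4 -0. ] M [-0.02 -0.05 -0.02] w 85.0 g 0
[0.0032, 0.0005, 0.0603] [-0.0, 0.0004, -0.0001] rows 0.7
[0.0033, 0.0005, 0.1211] [-0.0, 0.0004, -0.0001] rows 1.5
```

>>> play_rows(commands=[[[0.0033,0.0005,0.07,0,0,0,-1],[0.0033,0.0005,0.108,0,0,0,-1],[0.0033,0.0005,0.1211,0,0,0,-1],[0.0033,0.0005,0.1211,0,0,0,1],[0.0033,0.0005,0.1211,0,0,0,1],[0.0033,0.0005,0.1211,0,0,0,1],[0.0033,0.0005,0.1211,0,0,0,1],[0.0033,0.0005,0.1211,0,0,0,1]]], force=60)

```text
time: 8.1
tool_pos: [0.588, -0.3017, 0.0564]
tcp_rot: [3.14, -0.014, 0.005]
wrist_force: [-0.3, -0.5, 4.9]
width: 0.33
grip_force: 60.3
```

```bash
python3 - <<'E'
from h import *
st(); b=bay(-158,93);p=now(); rows(p,[(p[0],p[1],.14,.0),(*b,.14,.075)])
E
```

```text
t8.1 pos [ 0.588  -0.3017  0.0564] a -0.0088 tilt [ 0.0032 -0.002 ] F [-0.3 -0.5  4.9] M [-0.05  0.05 -0.01] w 28.0 g 60
[0.0005, 0.0003, -0.1393] [0.0006, -0.001, -0.0028] rows 1.7
[-0.2229, -0.7868, -0.1416] [0.0007, -0.001, -0.0267] rows 10.0
```

>>> play_rows(commands=[[[0,0,-0.07,0,0,0,1],[0,0,-0.14,0,0,0,1],[-0.11,-0.39,-0.14,0,0,0,1],[-0.11,-0.39,-0.14,0,0,0,1],[-0.11,-0.39,-0.14,0,0,0,1],[-0.11,-0.39,-0.14,0,0,0,1],[-0.11,-0.39,-0.14,0,0,0,1],[-0.11,-0.39,-0.14,0,0,0,1]]])

```text
time: 8.9
tool_pos: [0.5201, -0.0616, 0.1377]
tcp_rot: [-3.14, 0.007, 0.004]
wrist_force: [0.1, -0.8, -1.4]
width: 0.327
grip_force: 60.0
```

>>> play_rows(commands=[[[-0.113,-0.397,0,0,0,-0.0267,1],[-0.113,-0.397,0,0,0,-0.0267,1],[-0.113,-0.397,0,0,0,-0.0267,1],[-0.113,-0.397,0,0,0,-0.0267,1],[-0.113,-0.397,0,0,0,-0.0267,1],[-0.113,-0.397,0,0,0,-0.0267,1],[-0.113,-0.397,0,0,0,-0.0267,1],[-0.113,-0.397,0,0,0,-0.0267,1]]])

```text
time: 9.7
tool_pos: [0.4574, 0.1717, 0.1383]
tcp_rot: [3.139, 0.117, 0.0]
wrist_force: [-0.0, 0.7, -0.7]
width: 0.328
grip_force: 60.3
```

```bash
python3 - <<'E'
from h import *
st();p=now(); check('acd'); check(['tool']); st(); rows(now(),[(*bay(-158,93),.0577,.075),(*bay(-140,93),.0577,.075),(*bay(-84,93),.0577,.075)])
E
```

```text
t9.7 pos [0.4574 0.1717 0.1383] a 0.0746 tilt [ 0.0003 -0.0006] F [-0.   0.7 -0.7] M [-0.    0.01 -0.01] w 27.9 g 60
scene a shift 0 0 score 1.00
scene c shift 0 0 score 1.00
scene d shift 0 0 score 1.00
top a shift 0 0 score 1.00
top c shift 0 0 score 1.00
top d shift 0 0 score 1.00
scene tool shift 0 0 score 1.00
top tool shift 0 0 score 0.82
t9.9 pos [0.4574 0.1712 0.1382] a 0.0726 tilt [-0.0001 -0.0002] F [ 0.4 -0.3 -1.9] M [-0.04  0.07  0.02] w 27.9 g 60
[0.0012, -0.0008, 0.1341] [0.0001, 0.0, -0.0008] rows 1.6
[0.0312, -0.0008, 0.1341] [0.0001, 0.0, -0.0008] rows 1.7
[0.1246, -0.0008, 0.1341] [0.0001, 0.0, -0.0008] rows 2.2
```

>>> play_rows(commands=[[[0.001,-0.0008,0.08,0,0,-0.001,1],[0.001,-0.0008,0.125,0,0,-0.001,1],[0.001,-0.0008,0.1341,0,0,-0.001,1],[0.001,-0.0008,0.1341,0,0,-0.001,1],[0.02,-0.0008,0.1341,0,0,-0.001,1],[0.035,-0.0008,0.1341,0,0,-0.001,1],[0.05,-0.0008,0.1341,0,0,-0.001,1],[0.05,-0.0008,0.1341,0,0,-0.001,1]]])

```text
time: 10.7
tool_pos: [0.4893, 0.1755, 0.0584]
tcp_rot: [-3.139, -0.122, -0.004]
wrist_force: [0.4, -0.3, -0.5]
width: 0.331
grip_force: 60.2
```

```bash
python3 - <<'E'
from h import *
st();rows(now(),[(*bay(-84,93),.0577,.075)])
E
```

```text
t10.7 pos [0.4893 0.1755 0.0584] a 0.0775 tilt [0.0023 0.0006] F [ 0.4 -0.3 -0.5] M [0.01 0.01 0.03] w 28.1 g 60
[0.0711, 0.0028, 0.0014] [-0.0001, -0.0008, 0.0008] rows 0.9
```

>>> play_rows(commands=[[[0,0.0028,0.0008,0,0,0.0008,1],[0.02,0.0028,0.0008,0,0,0.0008,1],[0.04,0.0028,0.0008,0,0,0.0008,1],[0.06,0.0028,0.0008,0,0,0.0008,1],[0.068,0.0028,0.0008,0,0,0.0008,1],[0.072,0.0028,0.0008,0,0,0.0008,1],[0.072,0.0028,0.0008,0,0,0.0008,1]]])

```text
time: 11.4
tool_pos: [0.5303, 0.177, 0.0571]
tcp_rot: [3.139, 0.118, -0.001]
wrist_force: [0.1, -0.4, -1.7]
width: 0.331
grip_force: 60.3
```

```bash
python3 - <<'E'
from h import *
st();rows(now(),[(*bay(-83,93),.0577,.075)])
E
```

```text
t11.4 pos [0.5303 0.177  0.0571] a 0.0754 tilt [-0.0004 -0.0001] F [ 0.1 -0.4 -1.7] M [ 0.03  0.05 -0.  ] w 28.1 g 60
[0.0045, -0.0, -0.001] [0.0, 0.0001, 0.0001] rows 0.1
```

>>> play_rows(commands=[[[0.003,0,0,0,0,0,1],[0.006,0,0,0,0,0,1],[0.009,0,0,0,0,0,1],[0.009,0,0,0,0,0,1]]])

```text
time: 11.8
tool_pos: [0.5327, 0.177, 0.0565]
tcp_rot: [3.138, 0.119, -0.009]
wrist_force: [-7.4, -0.2, 1.7]
width: 0.33
grip_force: 60.7
```

```bash
python3 - <<'E'
from h import *
st();rows(now(),[(*bay(-83,93),.0577,.075)])
E
```

```text
t11.8 pos [0.5327 0.177  0.0565] a 0.0760 tilt [-0.0059 -0.0013] F [-7.4 -0.2  1.7] M [-0.06  0.97  0.14] w 28.1 g 61
[0.0004, -0.0003, -0.0019] [0.0003, 0.0019, 0.0003] rows 0.0
```

>>> play_rows(commands=[[[0.003,0,0.001,0,0,0,1],[0.003,0,0.001,0,0,0,1],[-0.003,0,0.001,0,0,0,1],[-0.003,0,0,0,0,0,-1],[-0.003,0,0,0,0,0,-1],[-0.003,0,0,0,0,0,-1],[-0.003,0,-0.08,0,0,0,-1],[-0.003,0,-0.14,0,0,0,-1]]])

```text
time: 12.6
tool_pos: [0.5336, 0.1772, 0.1419]
tcp_rot: [3.139, 0.119, -0.002]
wrist_force: [0.8, 0.2, 0.8]
width: 1.005
grip_force: 0.0
```

```bash
python3 - <<'E'
from h import *
check(['tool']);check('acd'); st(); b=T2((.4736,-.1564,.3316),(-.033,0))[0]; print(b)
rows(now(),[(*b,.13,.3316)])
E
```

```text
scene tool shift 0 0 score 1.00
top tool shift 0 0 score 0.71
scene a shift 0 0 score 1.00
scene c shift 0 0 score 1.00
scene d shift 0 0 score 1.00
top a shift 0 0 score 1.00
top c shift 0 0 score 1.00
top d shift 0 0 score 1.00
t12.8 pos [0.535  0.1776 0.1428] a 0.0755 tilt [0.0035 0.001 ] F [0.2 0.3 0. ] M [-0.04 -0.02 -0.01] w 85.2 g 0
[ 0.44239775 -0.16714336]
[-0.1973, 0.5613, 0.0203] [-0.0001, -0.0012, -0.0815] rows 7.1
```

>>> play_rows(commands=[[[-0.1973,0.5613,0.0203,0,0,-0.0815,-1],[-0.1973,0.5613,0.0203,0,0,-0.0815,-1],[-0.1973,0.5613,0.0203,0,0,-0.0815,-1],[-0.1973,0.5613,0.0203,0,0,-0.0815,-1],[-0.1973,0.5613,0.0203,0,0,-0.0815,-1],[-0.1973,0.5613,0.0203,0,0,-0.0815,-1],[-0.1973,0.5613,0.0203,0,0,-0.0815,-1],[-0.1973,0.5613,0.0203,0,0,-0.0815,-1]]])

```text
time: 13.6
tool_pos: [0.4384, -0.171, 0.1273]
tcp_rot: [-3.099, -0.511, 0.005]
wrist_force: [0.3, 0.5, -0.4]
width: 1.0
grip_force: 0.0
```

>>> play_rows(commands=[[[0,0,0.02,0,0,0,-1],[0,0,0.02,0,0,0,-1]]])

```text
time: 13.8
tool_pos: [0.4391, -0.166, 0.1142]
tcp_rot: [-3.095, -0.517, 0.007]
wrist_force: [-0.6, 0.9, -0.4]
width: 0.999
grip_force: 0.0
```

```bash
python3 - <<'E'
from h import *
st(); rows(now(),[(.4424,-.1671,.016+.0355,.3316)])
E
```

```text
t13.8 pos [ 0.4391 -0.166   0.1142] a 0.3311 tilt [-0.0047  0.0028] F [-0.6  0.9 -0.4] M [-0.    0.    0.01] w 84.9 g 0
[0.0049, 0.004, 0.1044] [-0.0013, 0.0011, -0.0002] rows 1.3
```

>>> play_rows(commands=[[[0.0049,0.003,0.05,0,0,0,-1],[0.0049,0.003,0.09,0,0,0,-1],[0.0049,0.003,0.104,0,0,0,-1],[0.0049,0.003,0.104,0,0,0,1],[0.0049,0.003,0.104,0,0,0,1],[0.0049,0.003,0.104,0,0,0,1],[0.0049,0.003,0.104,0,0,0,1],[0.0049,0.003,0.104,0,0,0,1]]])

```text
time: 14.6
tool_pos: [0.4457, -0.1687, 0.0563]
tcp_rot: [3.097, 0.518, 0.004]
wrist_force: [-0.8, 0.8, 3.9]
width: 0.326
grip_force: 59.7
```

```bash
python3 - <<'E'
from h import *
st(); p=now(); b=bay(-158,-31); rows(p,[(p[0],p[1],.13,.331),(*b,.13,.075)])
E
```

```text
t14.6 pos [ 0.4457 -0.1687  0.0563] a 0.3316 tilt [ 0.0029 -0.0011] F [-0.8  0.8  3.9] M [0.19 0.05 0.  ] w 27.7 g 60
[0.0003, 0.0002, -0.1229] [0.0006, -0.0008, 0.0002] rows 1.5
[0.1517, -0.3298, -0.1232] [0.0005, -0.0008, 0.0817] rows 4.6
```

```bash
python3 - <<'E'
from h import *
v=np.load('fit2.npy'); im=cv2.imread('pics/scene0.png',0).astype(np.float32)
th=dict(a=.011,b=.021,c=.016,d=.006)
for i,k in enumerate('abcd'):
    pr=[]
    for x in np.arange(-.005,.045,.002):
        q=w2px('scene',np.r_[T2(v[3*i:3*i+3],(x,.025))[0],th[k]])[0]
        s=np.arange(-5,11,.5); pr.append(cv2.remap(im,np.full((1,len(s)),q[0],np.float32),(q[1]+s)[None].astype(np.float32),cv2.INTER_LINEAR)[0])
    m=np.mean(pr,0); print(k,np.round(m).astype(int).tolist(), 'pred px',w2px('scene',np.r_[T2(v[3*i:3*i+3],(.02,.025))[0],0])[0][1]-w2px('scene',np.r_[T2(v[3*i:3*i+3],(.02,.025))[0],th[k]])[0][1])
E
```

```text
a [211, 209, 209, 211, 214, 216, 216, 213, 204, 190, 171, 151, 134, 123, 120, 123, 131, 139, 147, 151, 154, 155, 156, 156, 156, 157, 157, 157, 158, 158, 158, 158] pred px 2.5647523154761416
b [213, 212, 211, 211, 212, 214, 216, 215, 210, 198, 180, 158, 137, 122, 112, 108, 106, 106, 106, 106, 108, 113, 121, 133, 143, 151, 155, 157, 158, 158, 158, 158] pred px 5.35164977474372
c [208, 209, 212, 214, 215, 215, 212, 206, 195, 181, 165, 148, 133, 122, 115, 112, 114, 119, 127, 135, 142, 148, 152, 154, 156, 156, 156, 156, 157, 157, 156, 156] pred px 3.971423740532117
d [213, 212, 212, 210, 207, 206, 209, 212, 213, 209, 198, 180, 159, 143, 136, 138, 143, 147, 150, 152, 153, 153, 153, 153, 153, 153, 153, 153, 154, 154, 154, 154] pred px 1.564077746139418
```

>>> play_rows(commands=[[[0,0,-0.07,0,0,0,1],[0,0,-0.1229,0,0,0,1],[0.1517,-0.3298,-0.1229,0,0,0.0817,1],[0.1517,-0.3298,-0.1229,0,0,0.0817,1],[0.1517,-0.3298,-0.1229,0,0,0.0817,1],[0.1517,-0.3298,-0.1229,0,0,0.0817,1],[0.1517,-0.3298,-0.1229,0,0,0.0817,1],[0.1517,-0.3298,-0.1229,0,0,0.0817,1]]])

```text
time: 15.4
tool_pos: [0.4662, 0.0514, 0.1289]
tcp_rot: [-3.138, -0.124, -0.002]
wrist_force: [0.6, -0.2, -1.5]
width: 0.328
grip_force: 59.8
```

>>> play_rows(commands=[[[0,0,0.05,0,0,0,1],[0,0,0.08,0,0,0,1],[0,0,0.08,0,0,0,1],[0,0,0.08,0,0,0,1],[0,0,0.08,0,0,0,1]]])

```text
time: 15.9
tool_pos: [0.467, 0.048, 0.0816]
tcp_rot: [3.139, 0.116, 0.003]
wrist_force: [-0.0, -0.1, 0.0]
width: 0.327
grip_force: 59.8
```

```bash
python3 - <<'E'
from h import *
st(); rows(now(),[(*bay(-155,-31),.0573,.075),(*bay(-130,-31),.0573,.075),(*bay(-84,-31),.0573,.075)])
E
```

```text
t15.9 pos [0.467  0.048  0.0816] a 0.0742 tilt [0.002 0.   ] F [-0.  -0.1  0. ] M [ 0.02  0.   -0.01] w 27.8 g 60
[0.0051, -0.0001, 0.0406] [0.0, -0.0006, -0.0003] rows 0.5
[0.0468, -0.0, 0.0406] [0.0, -0.0006, -0.0003] rows 0.7
[0.1235, 0.0001, 0.0408] [0.0, -0.0006, -0.0003] rows 1.6
```

>>> play_rows(commands=[[[0,0,0.025,0,0,0,1],[0,0,0.0405,0,0,0,1],[0,0,0.0405,0,0,0,1],[0.015,0,0.0405,0,0,0,1],[0.03,0,0.0405,0,0,0,1],[0.045,0,0.0405,0,0,0,1],[0.045,0,0.0405,0,0,0,1]]])

```text
time: 16.6
tool_pos: [0.4952, 0.0506, 0.0567]
tcp_rot: [-3.139, -0.118, -0.004]
wrist_force: [0.2, 0.1, -0.1]
width: 0.326
grip_force: 59.8
```

```bash
python3 - <<'E'
from h import *
st(); rows(now(),[(*bay(-83,-31),.0573,.075)])
E
```

```text
t16.6 pos [0.4952 0.0506 0.0567] a 0.0750 tilt [0.0023 0.0001] F [ 0.2  0.1 -0.1] M [ 0.07  0.04 -0.02] w 27.7 g 60
[0.0782, 0.001, -0.0008] [0.0, -0.0007, -0.0] rows 0.9
```

>>> play_rows(commands=[[[0.02,0.001,-0.0008,0,0,0,1],[0.04,0.001,-0.0008,0,0,0,1],[0.06,0.001,-0.0008,0,0,0,1],[0.074,0.001,-0.0008,0,0,0,1],[0.08,0.001,-0.0008,0,0,0,1],[0.084,0.001,-0.0008,0,0,0,1],[0.088,0.001,-0.0008,0,0,0,1],[0.088,0.001,-0.0008,0,0,0,1]]])

```text
time: 17.4
tool_pos: [0.5443, 0.0538, 0.0563]
tcp_rot: [3.139, 0.118, -0.005]
wrist_force: [-5.4, 0.5, 3.1]
width: 0.324
grip_force: 60.2
```

```bash
python3 - <<'E'
from h import *
st(); rows(now(),[(*bay(-83,-31),.0573,.075)])
E
```

```text
t17.4 pos [0.5443 0.0538 0.0563] a 0.0750 tilt [-0.0032 -0.0001] F [-5.4  0.5  3.1] M [-0.01  0.7  -0.04] w 27.5 g 60
[-0.0038, 0.0002, -0.0016] [-0.0, 0.001, -0.0] rows 0.1
```

>>> play_rows(commands=[[[0.003,0,0.001,0,0,0,1],[0.003,0,0.001,0,0,0,1],[-0.004,0,0.001,0,0,0,1],[-0.004,0,0,0,0,0,-1],[-0.004,0,0,0,0,0,-1],[-0.004,0,0,0,0,0,-1],[-0.004,0,-0.07,0,0,0,-1],[-0.004,0,-0.12,0,0,0,-1]]])

```text
time: 18.2
tool_pos: [0.5433, 0.0537, 0.1293]
tcp_rot: [3.139, 0.118, -0.001]
wrist_force: [1.0, 0.6, 1.1]
width: 0.999
grip_force: 0.0
```

```bash
python3 - <<'E'
from h import *
check(['tool'],'p4');check('ad'); st(); b=T2((.6118,-.1464,.1139),(-.033,0))[0]; print(b)
rows(now(),[(*b,.12,.114)])
E
```

```text
scene tool shift 0 0 score 1.00
top tool shift 0 0 score 1.00
scene a shift 0 0 score 0.96
scene d shift 0 0 score 1.00
top a shift 0 0 score 0.98
top d shift 0 0 score 1.00
t18.4 pos [0.5443 0.0537 0.1296] a 0.0750 tilt [0.0026 0.0002] F [-0.   0.4  0.3] M [0.01 0.09 0.02] w 84.9 g 0
[ 0.57901383 -0.15015058]
[0.0322, 0.3432, 0.0161] [0.0, -0.0008, -0.0124] rows 4.1
```

>>> play_rows(commands=[[[0.0322,0.3432,0.0161,0,0,-0.0124,-1],[0.0322,0.3432,0.0161,0,0,-0.0124,-1],[0.0322,0.3432,0.0161,0,0,-0.0124,-1],[0.0322,0.3432,0.0161,0,0,-0.0124,-1],[0.0322,0.3432,0.0161,0,0,-0.0124,-1],[0.0322,0.3432,0.0161,0,0,-0.0124,-1],[0.0322,0.3432,0.0161,0,0,-0.0124,-1]]])

```text
time: 19.1
tool_pos: [0.5768, -0.1492, 0.1174]
tcp_rot: [-3.135, -0.178, 0.004]
wrist_force: [-0.3, 0.1, 0.1]
width: 0.999
grip_force: 0.0
```

>>> play_rows(commands=[[[0,0,0.06,0,0,0,-1],[0,0,0.11,0,0,0,-1],[0,0,0.1235,0,0,0,-1],[0,0,0.1235,0,0,0,1],[0,0,0.1235,0,0,0,1],[0,0,0.1235,0,0,0,1],[0,0,0.1235,0,0,0,1],[0,0,0.1235,0,0,0,1]]])

```text
time: 19.9
tool_pos: [0.5797, -0.1507, 0.047]
tcp_rot: [3.135, 0.179, 0.006]
wrist_force: [0.7, 1.4, 4.8]
width: 0.332
grip_force: 60.1
```

```bash
python3 - <<'E'
from h import *
st(); p=now(); b=bay(-158,-93); rows(p,[(p[0],p[1],.12,.114),(*b,.12,.075),(*b,p[2]+.02,.075)])
E
```

```text
t19.9 pos [ 0.5797 -0.1507  0.047 ] a 0.1138 tilt [ 0.0038 -0.001 ] F [0.7 1.4 4.8] M [0.1  0.07 0.02] w 28.2 g 60
[0.0004, 0.0002, -0.1216] [0.0005, -0.0012, -0.0001] rows 1.5
[-0.1524, -0.2469, -0.1226] [0.0004, -0.0012, 0.0123] rows 3.8
[-0.1527, -0.2471, -0.0342] [0.0004, -0.0012, 0.0123] rows 3.5
```

>>> play_rows(commands=[[[0,0,-0.07,0,0,0,1],[0,0,-0.12,0,0,0,1],[-0.1524,-0.2469,-0.12,0,0,0.0123,1],[-0.1524,-0.2469,-0.12,0,0,0.0123,1],[-0.1524,-0.2469,-0.12,0,0,0.0123,1],[-0.1524,-0.2469,-0.12,0,0,0.0123,1],[-0.1524,-0.2469,-0.12,0,0,0.0123,1],[-0.1524,-0.2469,-0.12,0,0,0.0123,1]]])

```text
time: 20.7
tool_pos: [0.4703, -0.0132, 0.1173]
tcp_rot: [3.139, 0.12, 0.002]
wrist_force: [0.4, -1.2, -1.5]
width: 0.329
grip_force: 59.9
```

>>> play_rows(commands=[[[0,0,0.05,0,0,0,1],[0,0,0.085,0,0,0,1],[0,0,0.085,0,0,0,1],[0,0,0.085,0,0,0,1],[0,0,0.085,0,0,0,1]]])

```text
time: 21.2
tool_pos: [0.4719, -0.014, 0.0671]
tcp_rot: [3.139, 0.117, 0.004]
wrist_force: [0.5, -0.5, -1.9]
width: 0.33
grip_force: 59.9
```

```bash
python3 - <<'E'
from h import *
st(); rows(now(),[(*bay(-155,-93),.048,.075),(*bay(-130,-93),.048,.075),(*bay(-84,-93),.048,.075)])
E
```

```text
t21.2 pos [ 0.4719 -0.014   0.0671] a 0.0745 tilt [ 0.0023 -0.0003] F [ 0.5 -0.5 -1.9] M [-0.01  0.04 -0.01] w 28.0 g 60
[0.0047, -0.0004, 0.0318] [0.0001, -0.0007, -0.0002] rows 0.4
[0.0463, -0.0004, 0.0319] [0.0001, -0.0007, -0.0002] rows 0.7
[0.123, -0.0002, 0.0321] [0.0001, -0.0007, -0.0002] rows 1.5
```

>>> play_rows(commands=[[[0,0,0.02,0,0,0,1],[0,0,0.0315,0,0,0,1],[0,0,0.0315,0,0,0,1],[0.015,0,0.0315,0,0,0,1],[0.03,0,0.0315,0,0,0,1],[0.045,0,0.0315,0,0,0,1],[0.045,0,0.0315,0,0,0,1]]])

```text
time: 21.9
tool_pos: [0.4993, -0.0113, 0.0474]
tcp_rot: [3.139, 0.119, 0.003]
wrist_force: [0.6, 0.2, -1.7]
width: 0.328
grip_force: 61.5
```

```bash
python3 - <<'E'
from h import *
st(); rows(now(),[(*bay(-83,-93),.048,.075)])
E
```

```text
t21.9 pos [ 0.4993 -0.0113  0.0474] a 0.0755 tilt [ 0.0021 -0.0001] F [ 0.6  0.2 -1.7] M [-0.03  0.   -0.06] w 27.9 g 62
[0.0789, 0.001, -0.0009] [0.0001, -0.0007, 0.0002] rows 0.9
```

>>> play_rows(commands=[[[0.02,0.001,-0.0006,0,0,0,1],[0.04,0.001,-0.0006,0,0,0,1],[0.06,0.001,-0.0006,0,0,0,1],[0.072,0.001,-0.0006,0,0,0,1],[0.078,0.001,-0.0006,0,0,0,1],[0.082,0.001,-0.0006,0,0,0,1],[0.086,0.001,-0.0006,0,0,0,1],[0.086,0.001,-0.0006,0,0,0,1]]])

```text
time: 22.7
tool_pos: [0.5465, -0.0082, 0.0465]
tcp_rot: [-3.139, -0.119, 0.008]
wrist_force: [-5.1, -0.4, 1.6]
width: 0.33
grip_force: 61.8
```

```bash
python3 - <<'E'
from h import *
st(); rows(now(),[(*bay(-83,-93),.048,.075)])
E
```

```text
t22.7 pos [ 0.5465 -0.0082  0.0465] a 0.0756 tilt [-0.0048 -0.0002] F [-5.1 -0.4  1.6] M [-0.2   0.74  0.05] w 28.1 g 62
[0.0, 0.0001, -0.0024] [-0.0001, 0.0015, 0.0002] rows 0.0
```

>>> play_rows(commands=[[[0.003,0,0.001,0,0,0,1],[0.003,0,0.001,0,0,0,1],[-0.004,0,0.001,0,0,0,1],[-0.004,0,0,0,0,0,0],[-0.004,0,0,0,0,0,0],[-0.004,0,0,0,0,0,0],[-0.004,0,-0.07,0,0,0,0],[-0.004,0,-0.12,0,0,0,0]]])

```text
time: 23.5
tool_pos: [0.5464, -0.0082, 0.1201]
tcp_rot: [-3.139, -0.118, 0.001]
wrist_force: [1.1, 0.3, 0.0]
width: 0.501
grip_force: 0.0
```

```bash
python3 - <<'E'
from h import *
check(['tool'],'p5');check('d'); st(); b=T2((.4798,-.2869,-.1492),(-.033,0))[0]; print(b)
rows(now(),[(*b,.12,-.149),(*b,.042,-.149)])
E
```

```text
scene tool shift 0 0 score 1.00
top tool shift 0 0 score 1.00
scene d shift 0 0 score 0.63
top d shift 0 0 score 1.00
t23.7 pos [ 0.5474 -0.0083  0.1204] a 0.0753 tilt [ 0.0029 -0.0001] F [-0.5 -0.5  0.2] M [-0.01 -0.03 -0.01] w 42.3 g 0
[ 0.44716662 -0.28199465]
[-0.201, 0.4423, 0.0003] [0.0, -0.0009, 0.0714] rows 5.8
[-0.2013, 0.4423, 0.1303] [0.0, -0.0009, 0.0714] rows 6.0
```

>>> play_rows(commands=[[[-0.201,0.4423,0.0003,0,0,0.0714,-1],[-0.201,0.4423,0.0003,0,0,0.0714,-1],[-0.201,0.4423,0.0003,0,0,0.0714,-1],[-0.201,0.4423,0.0003,0,0,0.0714,-1],[-0.201,0.4423,0.0003,0,0,0.0714,-1],[-0.201,0.4423,0.0003,0,0,0.0714,-1],[-0.201,0.4423,0.0003,0,0,0.0714,-1],[-0.201,0.4423,0.0003,0,0,0.0714,-1]]])

```text
time: 24.5
tool_pos: [0.4447, -0.2821, 0.1175]
tcp_rot: [-3.131, 0.238, 0.004]
wrist_force: [0.2, 0.7, -0.3]
width: 1.004
grip_force: 0.0
```

>>> play_rows(commands=[[[0,0,0.06,0,0,0,-1],[0,0,0.11,0,0,0,-1],[0,0,0.13,0,0,0,-1],[0,0,0.13,0,0,0,1],[0,0,0.13,0,0,0,1],[0,0,0.13,0,0,0,1],[0,0,0.13,0,0,0,1],[0,0,0.13,0,0,0,1]]])

```text
time: 25.3
tool_pos: [0.4475, -0.2829, 0.0431]
tcp_rot: [3.131, -0.234, 0.005]
wrist_force: [-0.0, 0.7, 5.0]
width: 0.329
grip_force: 59.9
```

```bash
python3 - <<'E'
from h import *
st(); p=now(); b=bay(-158,31); rows(p,[(p[0],p[1],.13,-.149),(*b,.13,.075)])
E
```

```text
t25.3 pos [ 0.4475 -0.2829  0.0431] a -0.1490 tilt [ 0.0032 -0.002 ] F [-0.   0.7  5. ] M [ 0.15 -0.02  0.05] w 28.0 g 60
[0.0005, 0.0002, -0.1449] [0.0005, -0.0011, 0.0] rows 1.7
[-0.0717, -0.6509, -0.1461] [0.0006, -0.001, -0.0713] rows 8.1
```

>>> play_rows(commands=[[[0,0,-0.07,0,0,0,1],[0,0,-0.14,0,0,0,1],[-0.036,-0.33,-0.14,0,0,0,1],[-0.036,-0.33,-0.14,0,0,0,1],[-0.036,-0.33,-0.14,0,0,0,1],[-0.036,-0.33,-0.14,0,0,0,1],[-0.036,-0.33,-0.14,0,0,0,1]]])

```text
time: 26.0
tool_pos: [0.4532, -0.078, 0.1252]
tcp_rot: [-3.131, 0.225, 0.001]
wrist_force: [0.5, -0.8, -2.5]
width: 0.33
grip_force: 60.0
```

>>> play_rows(commands=[[[-0.0357,-0.321,0,0,0,-0.0713,1],[-0.0357,-0.321,0,0,0,-0.0713,1],[-0.0357,-0.321,0,0,0,-0.0713,1],[-0.0357,-0.321,0,0,0,-0.0713,1],[-0.0357,-0.321,0,0,0,-0.0713,1],[-0.0357,-0.321,0.06,0,0,-0.0713,1],[-0.0357,-0.321,0.11,0,0,-0.0713,1],[-0.0357,-0.321,0.11,0,0,-0.0713,1]]])

```text
time: 26.8
tool_pos: [0.4575, 0.1089, 0.0554]
tcp_rot: [3.138, 0.117, -0.014]
wrist_force: [-0.6, -0.0, -1.6]
width: 0.331
grip_force: 60.2
```

>>> play_rows(commands=[[[0,0,0,0,0,0,1],[0,0,0,0,0,0,1]]])

```text
time: 27.0
tool_pos: [0.463, 0.1102, 0.0607]
tcp_rot: [-3.139, -0.116, -0.004]
wrist_force: [1.7, -0.2, -1.2]
width: 0.325
grip_force: 60.2
```

```bash
python3 - <<'E'
from h import *
st(); rows(now(),[(*bay(-155,31),.0441,.075),(*bay(-130,31),.0441,.075),(*bay(-84,31),.0441,.075)])
E
```

```text
t27.0 pos [0.463  0.1102 0.0607] a 0.0740 tilt [0.0027 0.0004] F [ 1.7 -0.2 -1.2] M [ 0.01  0.02 -0.04] w 27.6 g 60
[0.0043, 0.0005, 0.0278] [-0.0, -0.0009, -0.0003] rows 0.3
[0.046, 0.0005, 0.0279] [-0.0, -0.0009, -0.0003] rows 0.6
[0.1226, 0.0006, 0.0281] [-0.0, -0.0009, -0.0003] rows 1.5
```

>>> play_rows(commands=[[[0,0.0005,0.018,0,0,0,1],[0,0.0005,0.0278,0,0,0,1],[0,0.0005,0.0278,0,0,0,1],[0.015,0.0005,0.0278,0,0,0,1],[0.03,0.0005,0.0278,0,0,0,1],[0.045,0.0005,0.0278,0,0,0,1],[0.045,0.0005,0.0278,0,0,0,1]]])

```text
time: 27.7
tool_pos: [0.49, 0.1126, 0.0431]
tcp_rot: [-3.139, -0.118, -0.004]
wrist_force: [1.0, 0.8, 6.5]
width: 0.328
grip_force: 61.4
```

```bash
python3 - <<'E'
from h import *
st(); rows(now(),[(*bay(-83,31),.0441,.075)])
E
```

```text
t27.7 pos [0.49   0.1126 0.0431] a 0.0750 tilt [0.0023 0.0004] F [1.  0.8 6.5] M [ 0.1  -0.67 -0.01] w 27.9 g 61
[0.0792, 0.0014, -0.0015] [-0.0001, -0.0007, 0.0] rows 1.0
```

>>> play_rows(commands=[[[0,0.001,-0.0015,0,0,0,1],[0.02,0.001,-0.0015,0,0,0,1],[0.04,0.001,-0.0015,0,0,0,1],[0.06,0.001,-0.0015,0,0,0,1],[0.075,0.001,-0.0015,0,0,0,1],[0.08,0.001,-0.0015,0,0,0,1],[0.085,0.001,-0.0015,0,0,0,1],[0.085,0.001,-0.0015,0,0,0,1]]])

```text
time: 28.5
tool_pos: [0.5362, 0.1154, 0.0431]
tcp_rot: [3.139, 0.117, -0.012]
wrist_force: [-9.7, -0.3, 10.0]
width: 0.331
grip_force: 61.6
```

```bash
python3 - <<'E'
from h import *
st(); rows(now(),[(*bay(-83,31),.0441,.075)])
E
```

```text
t28.5 pos [0.5362 0.1154 0.0431] a 0.0747 tilt [-0.0078 -0.0008] F [-9.7 -0.3 10. ] M [-0.15  1.55 -0.04] w 28.1 g 62
[0.002, 0.0003, -0.0018] [0.0001, 0.0025, -0.0001] rows 0.1
```

>>> play_rows(commands=[[[0.0,0,0,0,0,0,1],[-0.004,0,-0.001,0,0,0,1],[-0.004,0,-0.001,0,0,0,1],[-0.004,0,0,0,0,0,0],[-0.004,0,0,0,0,0,0],[-0.004,0,0,0,0,0,0],[-0.004,0,-0.07,0,0,0,0],[-0.004,0,-0.12,0,0,0,0]]])

```text
time: 29.3
tool_pos: [0.537, 0.1154, 0.1161]
tcp_rot: [3.139, 0.118, -0.001]
wrist_force: [1.4, 0.7, -0.2]
width: 0.5
grip_force: 0.0
```

>>> play_rows(commands=[[[-0.15,-0.2,-0.05,0,0,0,0],[-0.15,-0.2,-0.05,0,0,0,0],[-0.15,-0.2,-0.05,0,0,0,0],[-0.15,-0.2,-0.05,0,0,0,0],[-0.15,-0.2,-0.05,0,0,0,0],[-0.15,-0.2,-0.05,0,0,0,0]]])

```text
time: 29.9
tool_pos: [0.4388, 0.228, 0.1454]
tcp_rot: [3.139, 0.118, 0.001]
wrist_force: [0.7, 0.4, 0.8]
width: 0.503
grip_force: 0.0
```

```bash
python3 - <<'E'
from h import *
check(['tool'],'p6'); st()
t=cv2.imread('pics/p6_top.png')[205:285,200:345]; s=cv2.imread('pics/p6_scene.png')[205:335,290:400]
t=cv2.resize(t,None,fx=5,fy=5,interpolation=cv2.INTER_CUBIC); cv2.imwrite('pics/bays_after.png',t)
cv2.imwrite('pics/bays_sc.png',cv2.resize(s,None,fx=4,fy=4,interpolation=cv2.INTER_CUBIC))
E
```

```text
scene tool shift 0 0 score 0.99
top tool shift 0 0 score 0.49
t30.0 pos [0.4389 0.2275 0.145 ] a 0.0735 tilt [-0.0002 -0.0005] F [-0.1  0.6 -0.4] M [-0.02 -0.04 -0.01] w 42.1 g 0
```

View pics/bays_after.png

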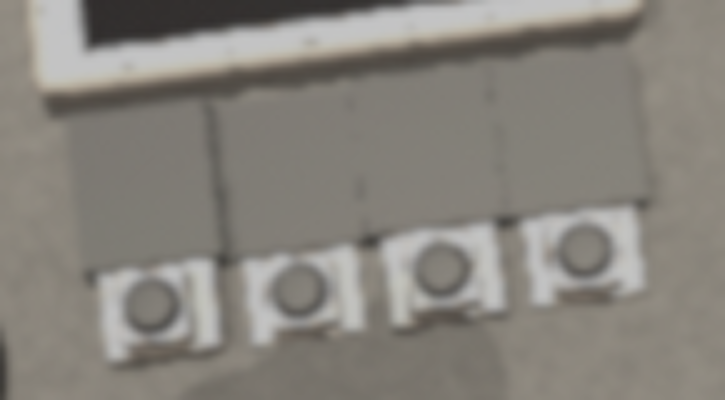

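```bash
python3 - <<'E'
from h import *
t=cv2.imread('pics/p6_top.png',0).astype(np.float32); ref=cv2.imread('pics/top0.png',0)
from fit2 import v,proj
c,s=np.cos(BANK[2]),np.sin(BANK[2])
for n,ly,th,uv in(('4',93,21,(152,304)),('1',31,6,(300,290)),('3',-31,16,(441,269)),('2',-93,11,(585,249))):
    q=(np.array(uv)+.5)/5-.5+(200,205); z=(th+30)/1e3
    # invert with corrected camera
    K,r,tt=cam('top'); e=v[15:21]; M=R.from_rotvec(r.ravel()+e[:3]).as_matrix(); T=tt.ravel()+e[3:]; C=-M.T@T; d=M.T@np.linalg.inv(K)@np.r_[q,1]; w=C+d*(z-C[2])/d[2]
    dx,dy=w[:2]-BANK[:2]; print(n,'cap in bank',round((c*dx+s*dy)*1e3,1),round((-s*dx+c*dy)*1e3,1),'expect -83',ly)
E
```

```text
4 cap in bank -84.9 92.8 expect -83 93
1 cap in bank -84.7 31.1 expect -83 31
3 cap in bank -85.6 -30.3 expect -83 -31
2 cap in bank -84.4 -92.4 expect -83 -93
```

View pics/bays_sc.png

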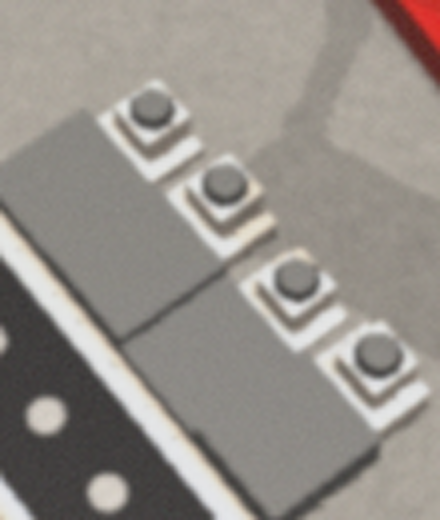

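```bash
python3 - <<'E'
from h import *
t=cv2.imread('pics/top0.png')[295:345,115:175]; s=cv2.imread('pics/p6_scene.png')[325:385,450:520]
cv2.imwrite('pics/tool.png',np.hstack([cv2.resize(t,(480,400),interpolation=cv2.INTER_CUBIC),cv2.resize(s,(467,400),interpolation=cv2.INTER_CUBIC)])[:,:800])
E
```

```text
(no output)
```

View pics/tool.png

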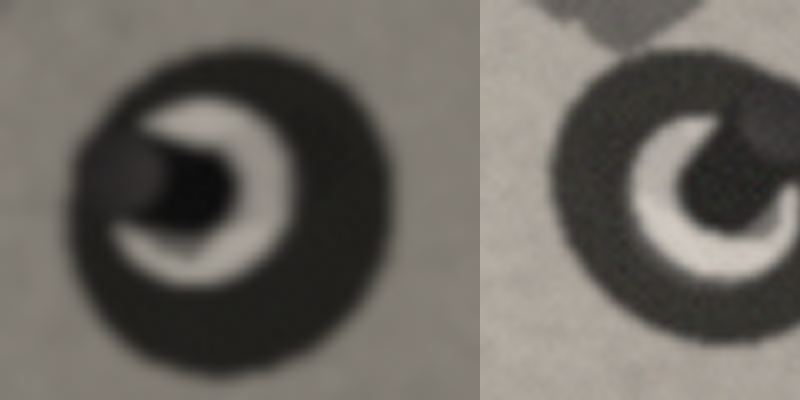

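```bash
cat >> h.py <<'E'
def pxc(n,u,v,z):
    """px->world with the camera corrections of fit2"""
    e=np.load('fit2.npy')[15:].reshape(2,6)[0 if n=='top' else 1]; K,r,t=cam(n)
    M=R.from_rotvec(r.ravel()+e[:3]).as_matrix(); C=-M.T@(t.ravel()+e[3:]); d=M.T@np.linalg.inv(K)@np.array([u,v,1.]); return (C+d*(z-C[2])/d[2])[:2]
E
python3 - <<'E'
from h import *
print('foot',pxc('top',139.6,318.3,.017),pxc('scene',484.8,354.8,.017),'handle',pxc('top',129.8,316.6,.088),'pad',pxc('top',143.4,320.9,.003))
st(); rows(now(),[(.427,.379,.16,.3),(.427,.379,.095,.3)])
E
```

```text
foot [0.4344623  0.37816466] [0.43381698 0.37792256] handle [0.43284781 0.37679864] pad [0.42960109 0.3741329 ]
t30.0 pos [0.4389 0.2275 0.145 ] a 0.0735 tilt [-0.0002 -0.0005] F [-0.1  0.6 -0.4] M [-0.02 -0.04 -0.01] w 42.1 g 0
[-0.0012, -0.2533, -0.0251] [0.0001, 0.0001, -0.0721] rows 3.1
[-0.0012, -0.2534, 0.0832] [0.0001, 0.0001, -0.0721] rows 3.2
```

```bash
python3 - <<'E'
from h import *
rows(now(),[(.434,.3778,.145,.075),(.434,.3778,.068,.075)])
E
```

```text
[0.0103, -0.2505, -0.0001] [0.0001, 0.0001, -0.0005] rows 3.0
[0.0103, -0.2506, 0.1282] [0.0001, 0.0001, -0.0005] rows 3.4
```

>>> play_rows(commands=[[[0.0103,-0.2505,-0.01,0,0,0,-1],[0.0103,-0.2505,-0.01,0,0,0,-1],[0.0103,-0.2505,-0.01,0,0,0,-1],[0.0103,-0.2505,-0.01,0,0,0,-1],[0.0103,-0.2505,-0.01,0,0,0,-1],[0.0103,-0.2505,-0.01,0,0,0,-1]]])

```text
time: 30.6
tool_pos: [0.4333, 0.377, 0.1504]
tcp_rot: [3.138, 0.116, -0.002]
wrist_force: [0.6, 0.3, 0.5]
width: 0.995
grip_force: 0.0
```

```bash
python3 - <<'E'
from h import *
check(['tool'])
st();rows(now(),[(.434,.3778,.068,.075)])
E
```

```text
scene tool shift 0 0 score 0.83
top tool shift 0 0 score 0.71
t30.7 pos [0.4333 0.3768 0.1508] a 0.0729 tilt [-0.001  -0.0012] F [ 0.1  0.2 -0.3] M [-0.01  0.03  0.11] w 85.1 g 0
[0.0014, -0.0017, 0.138] [0.0003, 0.0003, -0.0007] rows 1.7
```

>>> play_rows(commands=[[[0.0014,-0.0017,0.07,0,0,0,-1],[0.0014,-0.0017,0.12,0,0,0,-1],[0.0014,-0.0017,0.138,0,0,0,-1],[0.0014,-0.0017,0.138,0,0,0,1],[0.0014,-0.0017,0.138,0,0,0,1],[0.0014,-0.0017,0.138,0,0,0,1],[0.0014,-0.0017,0.138,0,0,0,1],[0.0014,-0.0017,0.138,0,0,0,1]]], force=100)

```text
time: 31.5
tool_pos: [0.4349, 0.3803, 0.0705]
tcp_rot: [-3.138, -0.118, -0.004]
wrist_force: [-0.0, -1.9, 5.3]
width: 0.28
grip_force: 97.4
```

```bash
python3 - <<'E'
from h import *
st(); p=now(); rows(p,[(p[0],p[1],.14,.075),(*bay(-83.5,93),.14,.075)])
E
```

```text
t31.5 pos [0.4349 0.3803 0.0705] a 0.0752 tilt [0.0024 0.0013] F [-0.  -1.9  5.3] M [-0.4   0.01 -0.02] w 23.8 g 97
[0.0003, -0.0001, -0.1159] [-0.0004, -0.0008, 0.0001] rows 1.4
[0.1369, 0.3497, -0.116] [-0.0004, -0.0008, 0.0001] rows 4.7
```

>>> play_rows(commands=[[[0,0,-0.06,0,0,0,1],[0,0,-0.12,0,0,0,1],[0.1365,0.3497,-0.12,0,0,0,1],[0.1365,0.3497,-0.12,0,0,0,1],[0.1365,0.3497,-0.12,0,0,0,1],[0.1365,0.3497,-0.12,0,0,0,1],[0.1365,0.3497,-0.12,0,0,0,1],[0.1365,0.3497,-0.12,0,0,0,1]]])

```text
time: 32.3
tool_pos: [0.5322, 0.1735, 0.1402]
tcp_rot: [3.139, 0.111, 0.0]
wrist_force: [0.4, 0.4, -2.9]
width: 0.28
grip_force: 98.9
```

```bash
python3 - <<'E'
from h import *
ims=[bot.read_camera(n) for n in('scene','top')]
cv2.imwrite('pics/press4.png',np.hstack([cv2.resize(im[y:y+130,x:x+130],None,fx=3,fy=3,interpolation=cv2.INTER_CUBIC) for im,x,y in((ims[0],310,220),(ims[1],190,190))]))
st(); rows(now(),[(*bay(-84,93),.122,.075),(*bay(-84,93),.1105,.075)])
E
```

```text
t32.4 pos [0.5308 0.1763 0.1401] a 0.0731 tilt [-0.0013  0.0004] F [-0.2 -0.6 -2.8] M [0.02 0.01 0.02] w 23.9 g 99
[0.0021, -0.0013, 0.0301] [-0.0002, 0.0004, -0.0006] rows 0.4
[0.0021, -0.0013, 0.0493] [-0.0002, 0.0004, -0.0006] rows 0.6
```

View pics/press4.png

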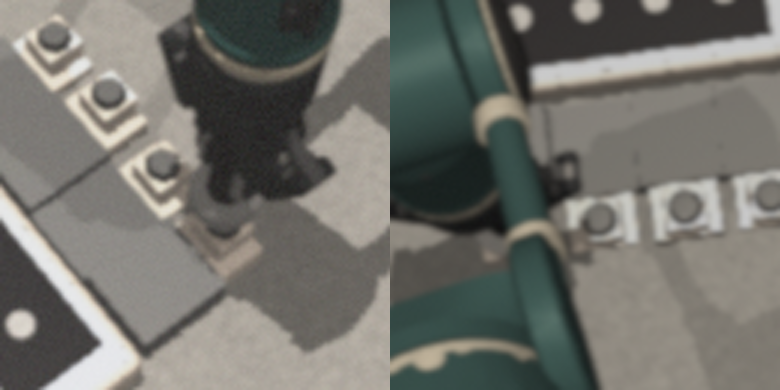

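>>> play_rows(commands=[[[0.002,-0.001,0.03,0,0,0,1],[0.002,-0.001,0.036,0,0,0,1],[0.002,-0.001,0.042,0,0,0,1],[0.002,-0.001,0.047,0,0,0,1],[0.002,-0.001,0.051,0,0,0,1],[0.002,-0.001,0.054,0,0,0,1],[0.002,-0.001,0.054,0,0,0,1]]])

```text
time: 33.1
tool_pos: [0.5328, 0.1781, 0.1107]
tcp_rot: [-3.139, -0.118, -0.001]
wrist_force: [-6.2, -0.3, 10.9]
width: 0.282
grip_force: 101.0
```

```bash
python3 - <<'E'
from h import *
st()
E
```

```text
t33.1 pos [0.5328 0.1781 0.1107] a 0.0752 tilt [0.0006 0.0009] F [-6.2 -0.3 10.9] M [0.07 1.16 0.03] w 24.0 g 101
```

>>> play_rows(commands=[[[0,0,0.004,0,0,0,1],[0,0,0.008,0,0,0,1],[0,0,0.008,0,0,0,1]]])

```text
time: 33.4
tool_pos: [0.5334, 0.1782, 0.1104]
tcp_rot: [-3.139, -0.118, -0.002]
wrist_force: [-16.2, -4.0, 35.6]
width: 0.283
grip_force: 103.9
```

```bash
python3 - <<'E'
from h import *
st(); p=now(); rows(p,[(p[0],p[1],.14,.075),(*bay(-84,31),.14,.075)])
E
```

```text
t33.4 pos [0.5334 0.1782 0.1104] a 0.0752 tilt [0.0013 0.0009] F [-16.2  -4.   35.6] M [-0.63  3.15 -0.07] w 24.1 g 104
[0.0001, -0.0, -0.0493] [-0.0002, -0.0004, 0.0001] rows 0.6
[-0.0027, 0.1049, -0.0494] [-0.0002, -0.0004, 0.0001] rows 1.4
```

>>> play_rows(commands=[[[0,0,-0.03,0,0,0,1],[0,0,-0.0618,0,0,0,1],[-0.003,0.06,-0.0618,0,0,0,1],[-0.003,0.1045,-0.0618,0,0,0,1],[-0.003,0.1045,-0.0618,0,0,0,1],[-0.003,0.1045,-0.0618,0,0,0,1],[-0.003,0.1045,-0.0618,0,0,0,1]]])

```text
time: 34.1
tool_pos: [0.5352, 0.1153, 0.1403]
tcp_rot: [-3.139, -0.118, 0.0]
wrist_force: [0.3, -0.4, -3.5]
width: 0.281
grip_force: 99.4
```

```bash
python3 - <<'E'
from h import *
st(); rows(now(),[(*bay(-84,31),.104,.075),(*bay(-84,31),.0904,.075)])
E
```

```text
t34.1 pos [0.5352 0.1153 0.1403] a 0.0750 tilt [-0.      0.0005] F [ 0.3 -0.4 -3.5] M [ 0.02 -0.02  0.07] w 23.8 g 99
[0.0021, 0.0001, 0.0605] [-0.0002, -0.0, 0.0] rows 0.7
[0.0021, 0.0002, 0.0832] [-0.0002, -0.0, 0.0] rows 1.0
```

>>> play_rows(commands=[[[0.002,0,0.04,0,0,0,1],[0.002,0,0.06,0,0,0,1],[0.002,0,0.066,0,0,0,1],[0.002,0,0.072,0,0,0,1],[0.002,0,0.078,0,0,0,1],[0.002,0,0.082,0,0,0,1],[0.002,0,0.085,0,0,0,1],[0.002,0,0.085,0,0,0,1]]])

```text
time: 34.9
tool_pos: [0.5373, 0.1152, 0.0955]
tcp_rot: [-3.139, -0.118, -0.001]
wrist_force: [-13.7, -1.3, 31.1]
width: 0.28
grip_force: 103.8
```

>>> play_rows(commands=[[[0,0,-0.04,0,0,0,1],[0,0,-0.085,0,0,0,1],[0,0.06,-0.085,0,0,0,1],[0,0.1033,-0.085,0,0,0,1],[0,0.1033,-0.085,0,0,0,1],[0,0.1033,-0.085,0,0,0,1],[0,0.1033,-0.085,0,0,0,1]]])

```text
time: 35.6
tool_pos: [0.541, 0.0535, 0.1404]
tcp_rot: [-3.139, -0.118, 0.0]
wrist_force: [0.1, -0.5, -3.2]
width: 0.285
grip_force: 99.6
```

```bash
python3 - <<'E'
from h import *
st(); rows(now(),[(*bay(-84,-31),.114,.075),(*bay(-84,-31),.1004,.075)])
E
```

```text
t35.6 pos [0.541  0.0535 0.1404] a 0.0750 tilt [-0.0001  0.0004] F [ 0.1 -0.5 -3.2] M [-0.08 -0.03 -0.02] w 24.2 g 100
[-0.0, 0.0001, 0.044] [-0.0001, 0.0, -0.0] rows 0.5
[-0.0, 0.0001, 0.0667] [-0.0001, 0.0, -0.0] rows 0.8
```

>>> play_rows(commands=[[[0,0,0.03,0,0,0,1],[0,0,0.044,0,0,0,1],[0,0,0.05,0,0,0,1],[0,0,0.056,0,0,0,1],[0,0,0.061,0,0,0,1],[0,0,0.065,0,0,0,1],[0,0,0.068,0,0,0,1],[0,0,0.068,0,0,0,1]]])

```text
time: 36.4
tool_pos: [0.5422, 0.0535, 0.1054]
tcp_rot: [-3.139, -0.118, -0.002]
wrist_force: [-13.0, -1.0, 31.0]
width: 0.281
grip_force: 104.0
```

>>> play_rows(commands=[[[0,0,-0.03,0,0,0,1],[0,0,-0.068,0,0,0,1],[0,0.06,-0.068,0,0,0,1],[0,0.1033,-0.068,0,0,0,1],[0,0.1033,-0.068,0,0,0,1],[0,0.1033,-0.068,0,0,0,1],[0,0.1033,-0.068,0,0,0,1]]])

```text
time: 37.1
tool_pos: [0.5454, -0.0083, 0.14]
tcp_rot: [-3.139, -0.118, 0.001]
wrist_force: [-0.3, 0.4, -4.6]
width: 0.284
grip_force: 99.8
```

>>> play_rows(commands=[[[0,0,0.03,0,0,0,1],[0,0,0.052,0,0,0,1],[0,0,0.058,0,0,0,1],[0,0,0.064,0,0,0,1],[0,0,0.069,0,0,0,1],[0,0,0.073,0,0,0,1],[0,0,0.0765,0,0,0,1],[0,0,0.0765,0,0,0,1]]])

```text
time: 37.9
tool_pos: [0.5463, -0.0084, 0.1005]
tcp_rot: [-3.139, -0.118, 0.001]
wrist_force: [-14.6, 0.8, 32.9]
width: 0.28
grip_force: 104.2
```

>>> play_rows(commands=[[[0,0,-0.03,0,0,0,1],[0,0,-0.0765,0,0,0,1],[0,0,-0.085,0,0,0,1],[0,0,-0.085,0,0,0,1]]])

```text
time: 38.3
tool_pos: [0.5471, -0.0088, 0.147]
tcp_rot: [3.139, 0.118, 0.006]
wrist_force: [-0.0, 0.6, -4.4]
width: 0.282
grip_force: 100.0
```

```bash
python3 - <<'E'
from h import *
st(); rows(now(),[(.431,.377,.145,.075),(.431,.377,.0715,.075)])
E
```

```text
t38.3 pos [ 0.5471 -0.0088  0.147 ] a 0.0751 tilt [ 0.0038 -0.0002] F [-0.   0.6 -4.4] M [-0.04  0.04  0.01] w 24.0 g 100
[-0.1448, -0.6557, 0.0025] [0.0002, -0.0012, 0.0] rows 8.1
[-0.1452, -0.6558, 0.125] [0.0002, -0.0012, 0.0] rows 8.2
```

>>> play_rows(commands=[[[-0.07,-0.33,0,0,0,0,1],[-0.07,-0.33,0,0,0,0,1],[-0.07,-0.33,0,0,0,0,1],[-0.07,-0.33,0,0,0,0,1],[-0.145,-0.6557,0,0,0,0,1],[-0.145,-0.6557,0,0,0,0,1],[-0.145,-0.6557,0,0,0,0,1],[-0.145,-0.6557,0,0,0,0,1]]])

```text
time: 39.1
tool_pos: [0.4285, 0.3753, 0.1435]
tcp_rot: [3.138, 0.118, -0.003]
wrist_force: [1.1, 0.5, -3.4]
width: 0.285
grip_force: 100.5
```

>>> play_rows(commands=[[[0,0,0.06,0,0,0,1],[0,0,0.09,0,0,0,1],[0,0,0.09,0,0,0,1],[0,0,0.09,0,0,0,1],[0,0,0.09,0,0,0,1]]])

```text
time: 39.6
tool_pos: [0.4312, 0.3744, 0.0923]
tcp_rot: [-3.139, -0.117, -0.002]
wrist_force: [-0.2, 0.3, -3.1]
width: 0.281
grip_force: 100.6
```

```bash
python3 - <<'E'
from h import *
st(); rows(now(),[(.431,.377,.0705,.075)])
E
```

```text
t39.6 pos [0.4312 0.3744 0.0923] a 0.0743 tilt [0.0012 0.001 ] F [-0.2  0.3 -3.1] M [-0.04 -0.02  0.  ] w 23.9 g 101
[-0.0001, -0.0044, 0.0363] [-0.0003, -0.0004, -0.0002] rows 0.4
```

>>> play_rows(commands=[[[0,-0.004,0.02,0,0,0,1],[0,-0.004,0.032,0,0,0,1],[0,-0.004,0.0363,0,0,0,1],[0,-0.004,0.0368,0,0,0,1],[0,-0.004,0.0368,0,0,0,1]]])

```text
time: 40.1
tool_pos: [0.4305, 0.3764, 0.0705]
tcp_rot: [3.139, 0.117, 0.0]
wrist_force: [-1.5, -3.2, 4.6]
width: 0.279
grip_force: 101.4
```

>>> play_rows(commands=[[[0,0,0,0,0,0,0.2],[0,0,0,0,0,0,-0.3],[0,0,0,0,0,0,-1],[0,0,0,0,0,0,-1],[0,0,-0.06,0,0,0,-1],[0,0,-0.14,0,0,0,-1],[-0.05,0.1,-0.2,0,0,0,-1],[-0.1,0.3,-0.25,0,0,0,-1]]])

```text
time: 40.9
tool_pos: [0.405, 0.29, 0.1944]
tcp_rot: [-3.136, -0.122, -0.007]
wrist_force: [1.3, -0.3, -0.6]
width: 0.998
grip_force: 0.0
```

>>> play_rows(commands=[[[-0.05,0.35,0,0,0,0,-1],[-0.05,0.35,0,0,0,0,-1],[-0.05,0.35,0,0,0,0,-1],[-0.05,0.35,0,0,0,0,-1],[-0.05,0.35,0,0,0,0,-1],[-0.05,0.35,0,0,0,0,-1]]])

```text
time: 41.5
tool_pos: [0.3895, 0.0757, 0.1911]
tcp_rot: [-3.139, -0.111, -0.001]
wrist_force: [-0.0, 0.9, -0.4]
width: 1.003
grip_force: 0.0
```

```bash
python3 - <<'E'
from h import *
st(); cv2.imwrite('pics/end_s.png',bot.read_camera('scene')); t=bot.read_camera('top')
cv2.imwrite('pics/end_t.png',cv2.resize(t[150:360,90:350],None,fx=3,fy=2.8,interpolation=cv2.INTER_CUBIC)); cv2.imwrite('pics/end_top.png',t)
E
```

```text
t41.5 pos [0.3895 0.0757 0.1911] a 0.0708 tilt [0.0007 0.0002] F [-0.   0.9 -0.4] M [-0.03 -0.01  0.02] w 85.2 g 0
```

View pics/end_s.png

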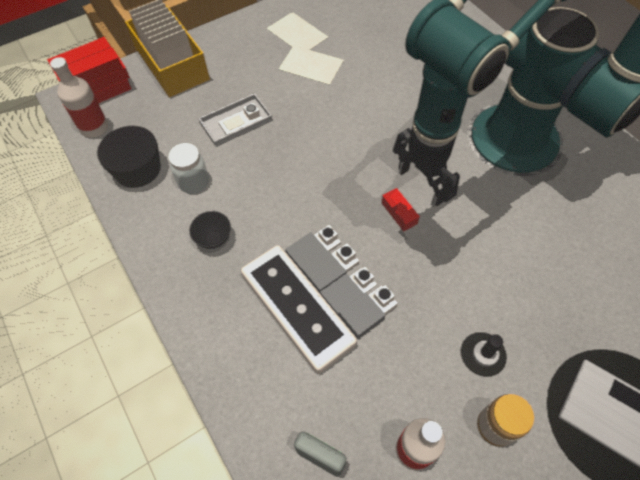

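```bash
python3 - <<'E'
from h import *
s=cv2.imread('pics/end_s.png')
f=lambda x,y:cv2.resize(s[y:y+100,x:x+100],(390,390),interpolation=cv2.INTER_CUBIC)
cv2.imwrite('pics/fin.png',np.hstack([f(190,75),f(305,220)]))
E
```

```text
(no output)
```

View pics/fin.png

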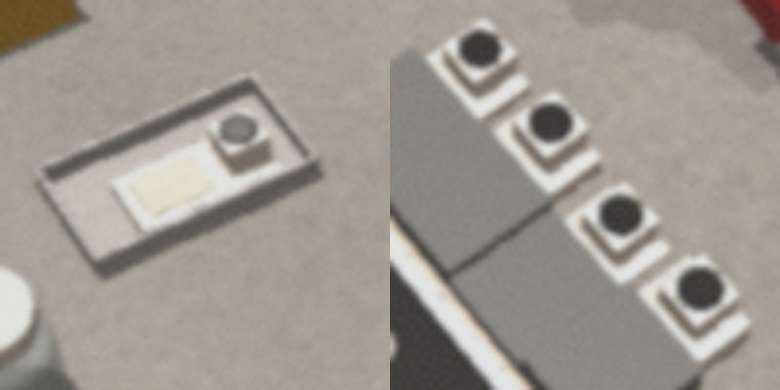

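The left crop shows the spent cartridge flat and cap up in the tray. The right crop shows all four caps down (flush dark discs), and the cartridges are home. I'm handing the job in.

```bash
python3 -c "
from h import *
print(bot.finish_job())"
```

```text
the job is handed in; nothing more can be done
None
```

I've handed the job in at about 42 s of the 210 s, and the hand-in gave no verdict: the spent cartridge lies cap up in the tray, all four fresh cartridges are home in their matching bays with their caps clicked down, and the tool stands upright on its pad.

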